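Check a bench scale with its weights before the sale

TASK

Check this bench scale before it goes in the sale: fit the loose handwheel fully home on the scale's square lock spindle and, before any weight goes on, turn it anticlockwise (seen from above) to its stop, which frees the pan. Then weigh the check weights from the box one at a time, from the smallest to the largest: set each gently upright in the centre of the pan, let go, let the pan come to rest, then take it off again. With every weight back flat in the box, one to a compartment, turn the wheel clockwise to its stop to lock the empty pan, leaving the wheel on its spindle; do not shift the other things on the bench.

Things in the scene. Friction and masses are not known exactly. Their poses are not given: they have to be found in the camera images.
- scale: the bench scale: grey housing 350 mm wide (its y), 260 mm deep (its x), fixed to the bench; origin on the bench under its centre; its front, a sloping panel with a round dial, faces its -x. Its flat deck is 85 mm high from x = -50 to 130 mm. The pan stands over its right side (-y), the lock spindle over its left side (+y)
- pan_top (a point): the centre of the upper face of the round steel weighing pan (160 mm across, 5 mm thick, flat); 115 mm above the bench when up. The pan is on a damped spring of 700 N/m, travel 18 mm: when unlocked it sinks under a weight and the dial's pointer follows
- pan (a joint): how far the pan has sunk, m: 0 up, 0.018 at the bottom; locked it cannot sink
- lock (a joint): angle of the lock spindle, rad, growing anticlockwise seen from above: 0 to 0.1 at the start, 0 = pan locked (stop), 1.35 = pan quite free (stop). Stiff to turn (about 0.2 N m) and stays where it is left. A flat arm on it, 70 mm long, swings over the deck between two small stop pins, from about the scale's left side (+y) to its front
- spindle_top (a point): the centre of the top of the square lock spindle, upright, 17 mm square with a stepped tip (its top 4 mm are 13 mm square); its x and y axes are square to the spindle's flats and turn with it. The top is 125 mm above the bench; a round collar 36 mm across, 28 mm below the top, is where the wheel's underside seats
- wheel: loose handwheel, dark steel, 0.4 kg, 114 mm across, lying boss up: rim 5 to 19 mm above its underside, four spokes along its x and y axes, a boss 36 mm square with flats across those axes, from the underside to 50 mm high (grip its top 30 mm). A 19 mm square bore, 30 mm deep, opens in the underside, square to the boss. Origin: centre of the underside
- box: the wooden weight box, 156 mm square, heavy, fixed, 20 mm high, open, floor 8 mm thick; origin on the bench under its centre. Low walls 8 mm thick make four compartments 66 mm square, centred at x, y = +-37 mm
- weight1: check weight, the smallest of the set (two to four are there): plain steel cylinder 42 mm across, 30 mm high, 0.3 kg (sinks the free pan by about 2.7 mm), standing in a compartment of the box; origin at the centre of its underside
- weight2: check weight, the second smallest of the set (two to four are there): plain steel cylinder 48 mm across, 34 mm high, 0.5 kg (sinks the free pan by about 5.5 mm), standing in a compartment of the box; origin at the centre of its underside
- weight3: check weight, the second largest of the set (two to four are there): plain steel cylinder 54 mm across, 38 mm high, 0.7 kg (sinks the free pan by about 8.3 mm), standing in a compartment of the box; origin at the centre of its underside
- weight4: check weight, the largest of the set (two to four are there): plain steel cylinder 60 mm across, 42 mm high, 0.9 kg (sinks the free pan by about 11.1 mm), standing in a compartment of the box; origin at the centre of its underside
- paint_tin: bystander: closed paint tin 100 mm across, 125 mm high; origin under its centre
- spray_gun: bystander: spray gun standing on its cup (80 mm across), about 140 mm high; origin under the cup's centre
- battery: bystander: black power tool battery 75 x 115 x 63 mm; origin under its centre
- tape: bystander: tape measure 70 x 38 x 66 mm; origin under its centre
- wrench: bystander: spanner 220 mm long lying on the bench
- screwdriver: bystander: screwdriver 200 mm long lying on the bench
- level: bystander: spirit level 360 mm long, 25 mm thick, 50 mm high, standing on edge behind the scale; origin under its centre
Mind the look-alikes: they are no part of the job. Several things have the shape of the wheel; the one meant has the colours described above.

How it is judged:
By the outcome, as a careful person would: the job done as asked, in the order asked, and still so for the second after the job is handed in, with the robot touching nothing.
Of weight1, weight2, weight3, weight4 only 2 to 4 are there at a start; the rules pass over those that are not, and their reading is None.
At some moment in a run one of wheel, weight1, weight2, weight3, weight4 may be knocked a few centimetres aside while the robot is not near it.
It also fails if it takes over 210 s, if anything falls off the work surface, if the arm or the gripper's body presses on something with over 40 N, if the wrist force passes 120 N, or if a joint passes its speed limit or range.

ROBOT

A 6-joint arm with a two-finger parallel gripper is mounted at the origin on the work surface. World frame = base frame: x ahead of the robot, y to its left, z up, the work surface at z = 0. Lengths are in mm, angles in degrees, forces in N, time in s.
With the tool pointing down it reaches from about 275 to 825 mm from the base axis. Payload 4.9 kg.
Tool frame: the origin (TCP) lies between the finger pads; the fingertips stand 19 mm ahead of it and the grasp point (between the pads) is the TCP; z points along the fingers, y is the line along which they close (so a half turn about z gives the same grasp; the last joint's range is limited). The gripper opens to 85 mm and grips with 20 to 120 N. Pads are 22 mm wide; open, the fingers measure 114 mm over their backs; the gripper's body (76 mm by 85 mm) begins 54 mm behind the grasp point. The pads swing forward as they close: fully open they stand 13 mm farther back than shut.
Start: joints at [57.284, 18.69, -11.035, 60.275, 0, 82.311], TCP at [232.67, 498.38, 216.481] pointing down, gripper open.
Joint ranges: [-152.03, 152.03], [-55.5, 102.48], [-74.3, 77.21], [-110.64, 120.58], [-84.22, 78.4], [-180, 180]. Speed limits (degrees/s): [147.25, 147.25, 180, 180, 180, 180].

INTERFACE

Orientations are given as [roll, pitch, yaw] about the fixed x, y, z axes, in that order (R = Rz(yaw) Ry(pitch) Rx(roll)).
In Python, from rig import monitor, eyes, order gives the robot as it stands.
- The arm moves only by the shell command python3 -m inch 'ROWS' [OPENING] [FORCE]. ROWS is JSON, a list of rows, each an object with "linear": the shift along the tool's x, y, z in units of 30 mm (1.0 is 30 mm), a list of three; "rotation": the turn, a rotation vector about the tool's x, y, z in units of 5 degrees (1.0 is 5 degrees), a list of three. In form: [{"linear": [x, y, z], "rotation": [ax, ay, az]}, ...]. A call has 1 to 20 rows; each row shifts and turns the commanded pose from where the row before left it, along the tool's axes as they then stand; what a row does not reach is not made up. A row lasts 1/12 s, in which the tool goes at most 41.7 mm and 7.16 degrees, less where a joint would pass 70% of its speed; a pose out of reach is approached as far as the arm can. A call is refused whole if a number of a shift passes 1 or a number of a turn 1, either way. A call with a gripper value outside its range is refused whole. OPENING is the closure, from 0 (fully open) to 1 (shut), set as the call begins (- or left out, the last holds). The fingers move at their own pace and stop on an object; FORCE is the grip in N (left out, the last holds). Time passes only in rows, so rows that do not move let the fingers close. It gives the time, the measured TCP pose, the force, the opening and the grip force at its end, in the units of the state.
- monitor.observe(): the state, without advancing time (a new reading comes with each control period).
- eyes.camera(name): name is "side" or "top"; returns a dict with "image" (384x512x3 uint8, red, green, blue), "intrinsics" (3x3 intrinsics, pixels), "k1" (the pictures are not rectified: a ray, as slopes to the right and down, at radius r is drawn at 1 + k1 r^2 times it, then the intrinsics apply), "R" (3x3) and "t" (3): a world point X has camera coordinates R X + t. Camera axes: x right, y down, z forward; pixel columns grow to the right and rows downward; lengths in mm; the calibration is good to about 2 mm. A picture is of the moment at which its call begins. There is no depth.
- order.sign_off(): hands the job in; it is judged then, once.
The state is a dict: "time_s": time; "joint_pos": joint angles; "dq": joint speeds; "joint_torque": joint torques, N m; "position": TCP position; "tcp_rot": TCP orientation; "contact_force": force on the tool from outside, world axes, zero at the start; "torque": the same for the moment, N m; "width": opening from 0.0 (shut) to 1.0 (fully open); "grasp_force": force on a finger pad.
Only numpy, scipy, OpenCV 4.12 (cv2) and the standard library are available. Lean on these libraries where they do the work, as an engineer would, in place of code of your own. Each camera call takes 0.05 s, during which the arm holds its last target. There are 200 camera calls.

## Working session

There is one attempt and no reset: what is moved stays moved. The work goes in short steps, Python scripts to look and compute and a shell command to move; the robot and the scene stay as the last step left them, time stands still between calls to the robot, and variables do not carry over. Pictures are saved under pics/ and viewed, at most 14 in all, crops included, and the job is handed in when it is done.

```bash
ls; mkdir -p pics; cat > h.py <<'E'
import numpy as np,cv2
from rig import monitor,eyes,order
def snap(n,f):
    c=eyes.camera(n); np.savez('pics/'+f+'.npz',**{k:np.array(v) for k,v in c.items()})
    cv2.imwrite('pics/'+f+'.png',cv2.resize(c['image'][:,:,::-1],(800,600),interpolation=cv2.INTER_CUBIC)); return c
def load(f): return dict(np.load('pics/'+f+'.npz'))
def w(c,u,v,z):  # pixel (native) -> world at height z
    K=c['intrinsics'];k=float(c['k1']);d=np.array([(u-K[0,2])/K[0,0],(v-K[1,2])/K[1,1]]);s=d.copy()
    for _ in range(20): s=d/(1+k*(s@s))
    R=c['R'];o=-R.T@c['t'];r=R.T@np.array([*s,1]);return o+r*(z-o[2])/r[2]
def px(c,X):
    K=c['intrinsics'];p=c['R']@np.array(X,float)+c['t'];s=p[:2]/p[2];s=s*(1+float(c['k1'])*(s@s));return K[0,0]*s[0]+K[0,2],K[1,1]*s[1]+K[1,2]
def crop(c,f,x0,y0,x1,y1,s):
    cv2.imwrite('pics/'+f+'.png',cv2.resize(c['image'][y0:y1,x0:x1,::-1],None,fx=s,fy=s,interpolation=cv2.INTER_CUBIC))
def st():
    s=monitor.observe();print({k:np.round(s[k],2).tolist() for k in('time_s','joint_pos','position','tcp_rot','contact_force','width','grasp_force')})
E
python3 - <<'E'
from h import *
st()
for n in('top','side'):
    c=snap(n,n+'0');print(n,c['intrinsics'],c['k1'],-c['R'].T@c['t'],c['R'])
E
```

```text
pics
{'time_s': 0.0, 'joint_pos': [57.28, 18.73, -11.09, 60.27, 0.0, 82.31], 'position': [232.33, 497.87, 215.69], 'tcp_rot': [-179.9, -0.01, 154.97], 'contact_force': [-0.92, 0.21, 0.64], 'width': 1.0, 'grasp_force': 0.0}
top [[373.71949299   0.         252.0750193 ]
 [  0.         373.71949299 191.19826918]
 [  0.           0.           1.        ]] -0.08288556564338839 [ 260.48430912   63.04111337 1320.31366149] [[-9.95783513e-02 -9.95029255e-01 -9.65887726e-04]
 [-9.71985852e-01  9.74798724e-02 -2.13871871e-01]
 [ 2.12902923e-01 -2.03581791e-02 -9.76861244e-01]]
side [[377.60974384   0.         257.84178951]
 [  0.         377.60974384 185.99897639]
 [  0.           0.           1.        ]] 0.004866227076358984 [  41.37696779 -611.36175691  846.42153143] [[ 0.79738885 -0.60342054  0.00739425]
 [-0.40111237 -0.53912406 -0.74057688]
 [ 0.45086572  0.58756182 -0.67193096]]
```

View pics/top0.png

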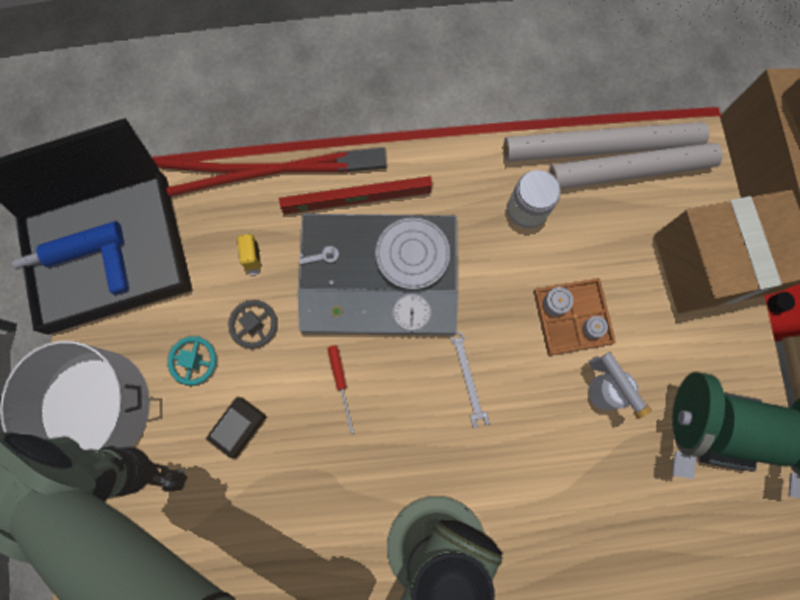

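View pics/side0.png

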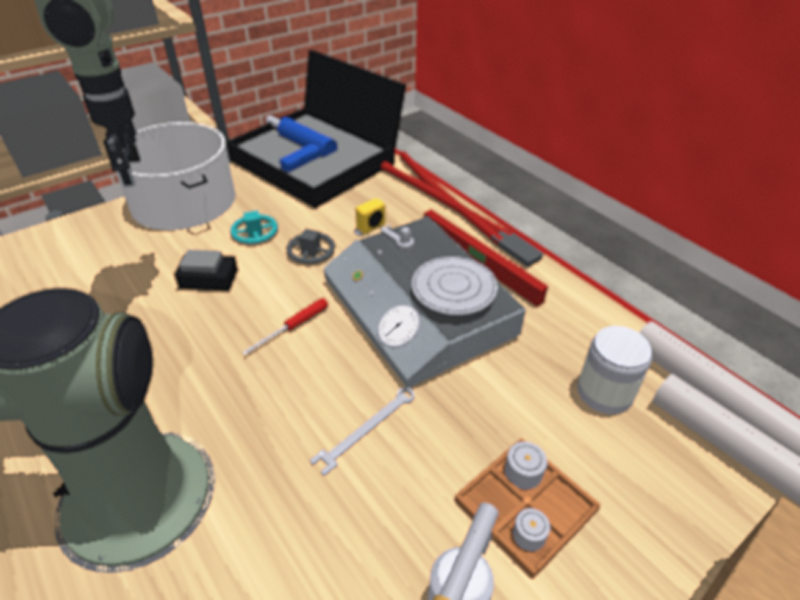

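Top view: dark wheel at (253,324)/800-px, teal look-alike at (192,361), spindle about (331,255), pan (413,253). The box is at (575,316) with two weights in it, at (560,301) and (596,327).

```bash
python3 - <<'E'
from h import *
c=load('top0');d=load('side0')
def g(c,x,y,wd,h,s): return cv2.resize(c['image'][y:y+h,x:x+wd,::-1],None,fx=s,fy=s,interpolation=cv2.INTER_CUBIC)
# 4 tiles 400x300
a=np.vstack([np.hstack([g(c,140,185,50,37,8)[:296],g(c,184,145,50,37,8)[:296]]),np.hstack([g(c,338,174,64,48,6.25)[:296],g(d,176,138,100,74,4)[:296]])])
cv2.imwrite('pics/m1.png',a);print(a.shape)
b=np.vstack([np.hstack([g(c,230,135,64,48,6.25),g(d,288,275,100,75,4)]),])
cv2.imwrite('pics/m2.png',b)
E
```

```text
(592, 800, 3)
```

View pics/m1.png

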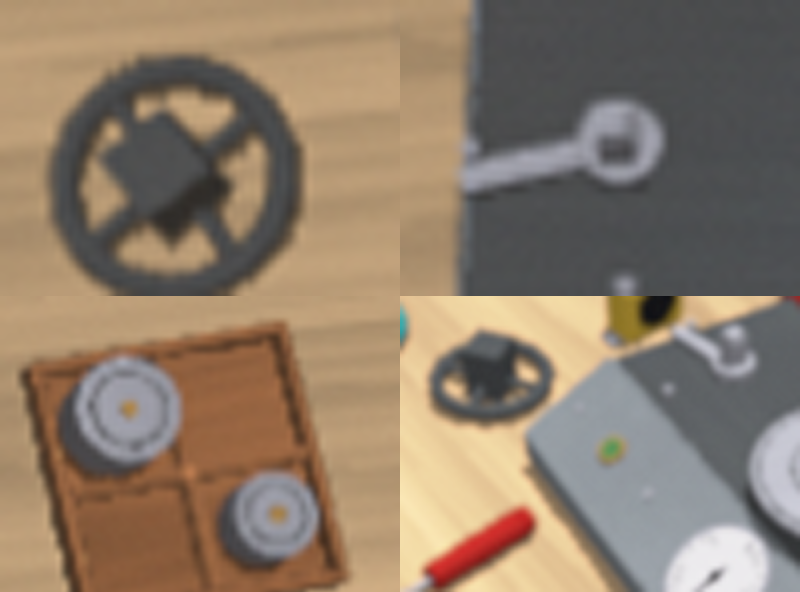

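View pics/m2.png

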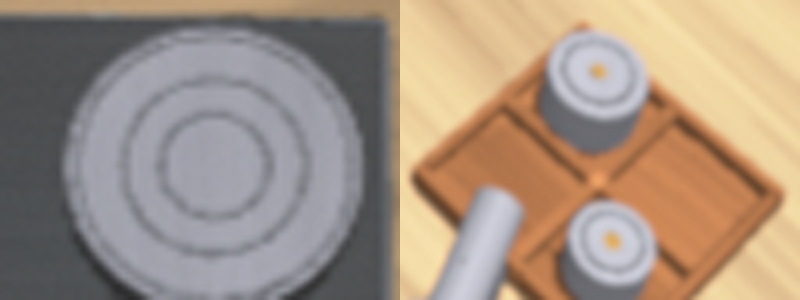

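Top crops: wheel boss top centre is at tile (156,162) and turned about 49 deg in the tile. Collar is centred at (221,141), with the arm pointing left (+y), so locked. Larger weight's top is at (128,405) in the box tile and the smaller's at (277,513). Pan centre is at (213,166).

```bash
python3 - <<'E'
from h import *
np.set_printoptions(precision=1,suppress=True)
c=load('top0');d=load('side0')
T=lambda x,y,x0,y0,s:((x+.5)/s-.5+x0,(y+.5)/s-.5+y0)
P=lambda n,cam,uv,z:print(n,np.round(uv,1),w(cam,*uv,z))
P('boss top',c,T(156,162,140,185,8),50)
for q in[(160,110),(212,170),(152,215),(100,155)]:P(' corner',c,T(*q,140,185,8),50)
P('rim top',c,T(175,178,140,185,8),14)
for q in[(240,130),(115,235),(122,110),(232,250)]:P(' spoke',c,T(*q,140,185,8),14)
P('boss side',d,T(489-400,348-296,176,138,4),50)
P('collar',c,T(221,141,184,145,8),97)
P('arm end',c,T(67,180,184,145,8),93)
P('pan top',c,T(213,166,230,135,6.25),115)
for q in[(63,166),(362,166),(213,25)]:P(' panedge',c,T(*q,230,135,6.25),115)
P('pan side',d,(454*.64,283*.64),115)
P('W2? top',c,T(128,405-296,338,174,6.25),50);P('side',d,T(198,72,288,275,4),50)
P('W1 top',c,T(277,513-296,338,174,6.25),38);P('side',d,T(212,241,288,275,4),38)
for n,q in zip('abc',[(25,372-296),(285,322-296),(347,578-296)]):P('boxcorner '+n,c,T(*q,338,174,6.25),20)
# scale top corners
for q in[(302,215),(457,215),(458,333),(301,334)]:P('scale',c,(q[0]*.64,q[1]*.64),85 if q[1]<300 else 30)
E
```

```text
boss top [159.1 204.8] [521.4 362.6  50. ]
 corner [159.6 198.3] [544.3 359.8  50. ]
 corner [166.1 205.8] [515.5 338.4  50. ]
 corner [158.6 211.4] [498.3 365.5  50. ]
 corner [152.1 203.9] [526.9 387.   50. ]
rim top [161.4 206.8] [520.7 363.   14. ]
 spoke [169.6 200.8] [539.6 332.7  14. ]
 spoke [153.9 213.9] [497.7 391.   14. ]
 spoke [154.8 198.3] [554.  385.3  14. ]
 spoke [168.6 215.8] [485.9 339.2  14. ]
boss side [197.9 150.6] [518.7 356.7  50. ]
collar [211.2 162.2] [641.9 166.4  97. ]
arm end [191.9 167.1] [632.6 233.7  93. ]
pan top [263.7 161.1] [622.2 -11.1 115. ]
 panedge [239.7 161.1] [630.3  69.2 115. ]
 panedge [287.5 161.1] [614.3 -91.  115. ]
 panedge [263.7 138.6] [702.1 -19.7 115. ]
pan side [290.6 181.1] [621.8 -12.  115. ]
W2? top [358.1 191. ] [ 500.9 -332.9   50. ]
side [337.1 292.6] [ 498.7 -331.7   50. ]
W1 top [381.9 208.3] [ 433.3 -411.3   38. ]
side [340.6 334.9] [ 434.3 -407.1   38. ]
boxcorner a [341.6 185.7] [ 531.8 -285.7   20. ]
boxcorner b [383.2 177.7] [ 546.2 -442.2   20. ]
boxcorner c [393.1 218.7] [ 394.6 -452.    20. ]
scale [193.3 137.6] [741.8 223.3  85. ]
scale [292.5 137.6] [ 706.8 -122.7   85. ]
scale [293.1 213.1] [449.4 -98.7  30. ]
scale [192.6 213.8] [482.1 251.   30. ]
```

```bash
cat >> h.py <<'E'
def plan(x,y,z,yaw=None,quiet=False):
    """units (30mm,5deg): first turn about tool z, then shift in the turned tool frame"""
    s=monitor.observe();p=np.array(s['position']);y0=s['tcp_rot'][2];yaw=y0 if yaw is None else yaw
    dy=(yaw-y0+180)%360-180;a=np.radians(yaw);d=np.array([x,y,z])-p
    u=np.array([d[0]*np.cos(a)+d[1]*np.sin(a),d[0]*np.sin(a)-d[1]*np.cos(a),-d[2]])/30
    print('at',np.round(p,1),'rpy',np.round(s['tcp_rot'],1),'turn',round(-dy/5,2),'shift',np.round(u,3),'/n',int(np.ceil(abs(u).max()/.95)))
E
python3 - <<'E'
from h import *
d=load('side0');c=load('top0')
T=lambda x,y,x0,y0,s:((x+.5)/s-.5+x0,(y+.5)/s-.5+y0)
print(w(d,*T(335,61,176,138,4),97), w(c,*T(221,141,184,145,8),97))
t=c
for X in[(642,166,125),(642,166,97)]:
    u,v=px(c,X);print('top tile',((u-184)*8+400),(v-145)*8); u,v=px(d,X);print('side tile',(u-176)*4+400,(v-138)*4+296)
plan(520.5,362.5,216,124.5)
E
```

```text
[645.52680554 169.49937214  97.        ] [641.92794777 166.35864145  97.        ]
top tile 611.1452055528443 117.85496441829878
side tile 732.9986868544959 331.31932608108616
top tile 618.3238191376483 137.25720123789574
side tile 732.6585067628741 359.1582726447274
at [232.4 497.9 215.8] rpy [-179.9   -0.   155. ] turn 6.09 shift [-9.160e+00  5.358e+00 -8.000e-03] /n 10
```

```bash
python3 -m inch '[{"linear":[0,0,0],"rotation":[0,0,0.87]},{"linear":[0,0,0],"rotation":[0,0,0.87]},{"linear":[0,0,0],"rotation":[0,0,0.87]},{"linear":[0,0,0],"rotation":[0,0,0.87]},{"linear":[0,0,0],"rotation":[0,0,0.87]},{"linear":[0,0,0],"rotation":[0,0,0.87]},{"linear":[0,0,0],"rotation":[0,0,0.87]},{"linear":[-0.916,0.536,0],"rotation":[0,0,0]},{"linear":[-0.916,0.536,0],"rotation":[0,0,0]},{"linear":[-0.916,0.536,0],"rotation":[0,0,0]},{"linear":[-0.916,0.536,0],"rotation":[0,0,0]},{"linear":[-0.916,0.536,0],"rotation":[0,0,0]},{"linear":[-0.916,0.536,0],"rotation":[0,0,0]},{"linear":[-0.916,0.536,0],"rotation":[0,0,0]},{"linear":[-0.916,0.536,0],"rotation":[0,0,0]},{"linear":[-0.916,0.536,0],"rotation":[0,0,0]},{"linear":[-0.916,0.536,0],"rotation":[0,0,0]}]' 0
python3 -m inch '[{"linear":[0,0,0],"rotation":[0,0,0]},{"linear":[0,0,0],"rotation":[0,0,0]},{"linear":[0,0,0],"rotation":[0,0,0]}]'
python3 - <<'E'
from h import *
plan(520.5,362.5,42,124.5)
c=eyes.camera('side');c2=eyes.camera('top')
g=lambda c,X:(lambda u,v:cv2.resize(c['image'][int(v)-50:int(v)+50,int(u)-66:int(u)+67,::-1],(400,300),interpolation=cv2.INTER_CUBIC))(*px(c,X))
cv2.imwrite('pics/g1.png',np.hstack([g(c,(520,362,100)),g(c2,(520,362,100))]))
E
```

```text
time_s: 1.52
position: [521.9, 362.1, 216.0]
tcp_rot: [-179.9, -0.0, 124.5]
contact_force: [0.6, -0.1, 0.2]
width: 0.997
grasp_force: 0.0
time_s: 1.77
position: [520.2, 362.9, 215.8]
tcp_rot: [-179.9, -0.0, 124.5]
contact_force: [-1.6, 0.1, 0.1]
width: 1.003
grasp_force: 0.0
at [520.2 362.9 215.8] rpy [-179.9   -0.   124.5] turn 0.0 shift [-0.016  0.     5.793] /n 7
```

View pics/g1.png

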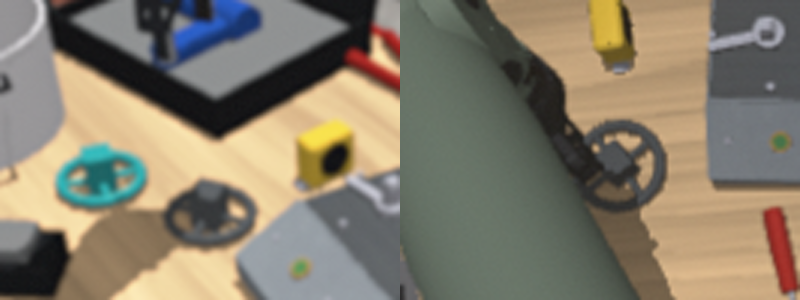

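```bash
python3 -m inch '[{"linear":[0,0,1],"rotation":[0,0,0]},{"linear":[0,0,1],"rotation":[0,0,0]},{"linear":[0,0,1],"rotation":[0,0,0]},{"linear":[0,0,1],"rotation":[0,0,0]},{"linear":[0,0,0.8],"rotation":[0,0,0]},{"linear":[0,0,0.5],"rotation":[0,0,0]},{"linear":[0,0,0.3],"rotation":[0,0,0]},{"linear":[0,0,0.2],"rotation":[0,0,0]},{"linear":[0,0,0],"rotation":[0,0,0]},{"linear":[0,0,0],"rotation":[0,0,0]}]' 0
python3 -m inch '[{"linear":[0,0,0],"rotation":[0,0,0]},{"linear":[0,0,0],"rotation":[0,0,0]},{"linear":[0,0,0],"rotation":[0,0,0]},{"linear":[0,0,0],"rotation":[0,0,0]},{"linear":[0,0,0],"rotation":[0,0,0]},{"linear":[0,0,0],"rotation":[0,0,0]},{"linear":[0,0,0],"rotation":[0,0,0]},{"linear":[0,0,0],"rotation":[0,0,0]},{"linear":[0,0,0],"rotation":[0,0,0]},{"linear":[0,0,0],"rotation":[0,0,0]}]' 1 80
python3 -m inch '[{"linear":[0,0,-0.5],"rotation":[0,0,0]},{"linear":[0,0,-0.9],"rotation":[0,0,0]},{"linear":[0,0,-1],"rotation":[0,0,0]},{"linear":[0,0,-1],"rotation":[0,0,0]},{"linear":[0,0,-1],"rotation":[0,0,0]},{"linear":[0,0,-1],"rotation":[0,0,0]},{"linear":[0,0,0],"rotation":[0,0,0]},{"linear":[0,0,0],"rotation":[0,0,0]},{"linear":[0,0,0],"rotation":[0,0,0]}]'
python3 - <<'E'
from h import *
plan(642,166.5,215,97.5)
E
```

```text
time_s: 2.7
position: [521.1, 363.7, 43.4]
tcp_rot: [179.9, 0.0, 124.6]
contact_force: [-0.2, -0.1, 0.9]
width: 1.001
grasp_force: 0.0
time_s: 3.53
position: [520.9, 363.1, 42.4]
tcp_rot: [-180.0, -0.0, 124.5]
contact_force: [0.2, 0.5, -0.3]
width: -0.001
grasp_force: 0.0
time_s: 4.28
position: [520.5, 362.9, 203.9]
tcp_rot: [-180.0, -0.0, 124.5]
contact_force: [-0.2, -0.6, 0.3]
width: -0.0
grasp_force: 0.0
at [520.5 362.9 203.9] rpy [-180.    -0.   124.5] turn 5.41 shift [-7.02   3.159 -0.37 ] /n 8
```

```bash
python3 - <<'E'
from h import *
c=eyes.camera('side');c2=eyes.camera('top')
np.savez('pics/s2.npz',**c);np.savez('pics/t2.npz',**c2)
g=lambda c,X:(lambda u,v:(print(int(u)-40,int(v)-30),cv2.resize(c['image'][int(v)-30:int(v)+30,int(u)-40:int(u)+40,::-1],(400,300),interpolation=cv2.INTER_CUBIC))[1])(*px(c,X))
cv2.imwrite('pics/g2.png',np.hstack([g(c,(520,362,50)),g(c2,(520,362,50))]))
E
```

```text
157 119
119 175
```

View pics/g2.png

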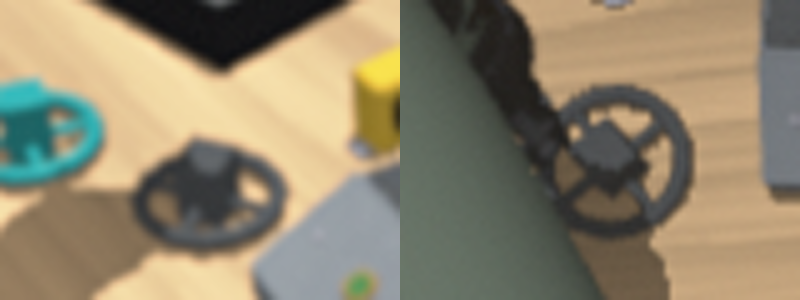

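```bash
python3 - <<'E'
from h import *
st()
c=load('s2');t=load('t2');d0=load('side0');t0=load('top0')
p=monitor.observe()['position'];print(px(c,[p[0],p[1],p[2]-19]),px(t,[p[0],p[1],p[2]-19]))
p0=[232.3,497.9,215.7];print('start',px(d0,[p0[0],p0[1],197]),px(t0,[p0[0],p0[1],197]))
cv2.imwrite('pics/g3.png',np.hstack([cv2.resize(c['image'][60:210,110:260,::-1],(400,400),interpolation=2),cv2.resize(d0['image'][40:140,40:140,::-1],(400,400),interpolation=2)]))
E
```

```text
{'time_s': 4.38, 'joint_pos': [28.22, 28.31, 1.65, 63.52, -0.0, 83.7], 'position': [519.91, 362.56, 202.71], 'tcp_rot': [-179.83, -0.02, 124.52], 'contact_force': [-0.14, -1.0, 0.05], 'width': -0.01, 'grasp_force': 0.0}
(np.float64(193.21410551176078), np.float64(116.71293072950864)) (np.float64(148.70885027581357), np.float64(197.64494049801658))
start (np.float64(89.81761595715616), np.float64(123.65079063478287)) (np.float64(106.96302268240154), np.float64(296.1153795641897))
```

View pics/g3.png

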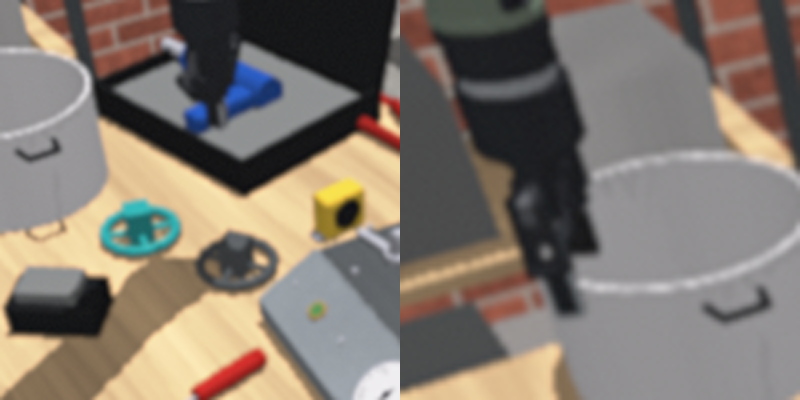

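```bash
python3 - <<'E'
from h import *
c=load('s2');t=load('t2');p=monitor.observe()['position']
def g(c,s=6.25):
    u,v=px(c,[p[0],p[1],p[2]]);x0,y0=int(u)-32,int(v)-32;im=cv2.resize(c['image'][y0:y0+64,x0:x0+64,::-1],(400,400),interpolation=2)
    for z,col in((184,(0,0,255)),(203,(0,255,0)),(257,(255,0,255))):
        u,v=px(c,[p[0],p[1],z]);cv2.circle(im,(int((u-x0+.5)*s),int((v-y0+.5)*s)),3,col,-1)
    print(x0,y0);return cv2.convertScaleAbs(im,alpha=1.8,beta=20)
cv2.imwrite('pics/g4.png',np.hstack([g(c),g(t)]))
E
```

```text
160 79
115 164
```

View pics/g4.png

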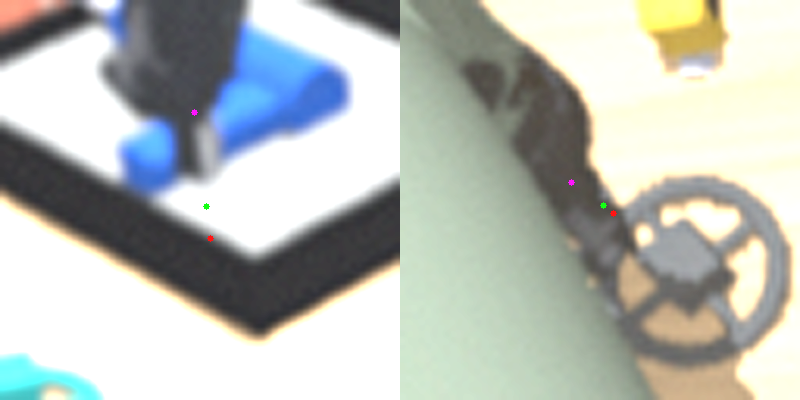

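```bash
python3 - <<'E'
from h import *
c=load('s2');t=load('t2');d0=load('side0');t0=load('top0')
def tri(a,ua,b,ub):
    def ray(c,uv):
        A=w(c,*uv,0);o=-c['R'].T@c['t'];r=A-o;return o,r/np.linalg.norm(r)
    (o1,r1),(o2,r2)=ray(a,ua),ray(b,ub);M=np.stack([r1,-r2],1);s=np.linalg.lstsq(M,o2-o1,rcond=None)[0]
    P,Q=o1+s[0]*r1,o2+s[1]*r2;return (P+Q)/2,np.linalg.norm(P-Q)
print(tri(c,(192.3,107),t,(150,209)))
print('start',tri(d0,(84.5,109),t0,(116,306)))
# static check: pan centre, weight tops
print('pan',tri(d0,(290.6,181.1),t0,(263.7,161.1)),'W',tri(d0,(337.1,292.6),t0,(358.1,191)),'w',tri(d0,(340.6,334.9),t0,(381.9,208.3)),'boss',tri(d0,(198,150.5),t0,(159.1,204.8)))
for z in (184,200,220,240): print(z,w(c,192.3,107,z),w(t,150,209,z))
E
```

```text
(array([489.5274025 , 339.07113915, 237.747988  ]), np.float64(35.76011790359636))
start (array([213.59734037, 438.17733503, 283.3016348 ]), np.float64(15.340914426984172))
pan (array([622.61699007, -11.34351855, 114.19424999]), np.float64(0.0004536700914452235)) W (array([ 499.80900816, -332.19433727,   50.33744055]), np.float64(2.5396192238100026)) w (array([ 431.95392667, -408.8157272 ,   43.78244891]), np.float64(1.2178166986451229)) boss (array([522.63811713, 363.77946561,  44.50837293]), np.float64(0.11237391167625284))
184 [547.96590024 417.42279088 184.        ] [483.49532815 359.95087243 184.        ]
200 [535.72985033 392.5737303  200.        ] [480.35519491 355.77019916 200.        ]
220 [520.43478794 361.51240458 220.        ] [476.43002835 350.54435758 220.        ]
240 [505.13972556 330.45107885 240.        ] [472.5048618 345.318516  240.       ]
```

```bash
python3 - <<'E'
from h import *
t=load('top0');q=w(t,303*.64,385*.64,0);print(q);plan(q[0],q[1],120)
E
```

```text
[370.90034248 258.82066728   0.        ]
at [519.9 362.6 202.7] rpy [-179.8   -0.   124.5] turn -0.0 shift [-0.034 -6.052  2.757] /n 7
```

```bash
python3 -m inch '[{"linear":[0,-0.865,0],"rotation":[0,0,0]},{"linear":[0,-0.865,0],"rotation":[0,0,0]},{"linear":[0,-0.865,0],"rotation":[0,0,0]},{"linear":[0,-0.865,0],"rotation":[0,0,0]},{"linear":[0,-0.865,0],"rotation":[0,0,0]},{"linear":[0,-0.865,0],"rotation":[0,0,0]},{"linear":[0,-0.865,0],"rotation":[0,0,0]},{"linear":[0,0,0.92],"rotation":[0,0,0]},{"linear":[0,0,0.92],"rotation":[0,0,0]},{"linear":[0,0,0.92],"rotation":[0,0,0]},{"linear":[0,0,0.9],"rotation":[0,0,0]},{"linear":[0,0,0.7],"rotation":[0,0,0]},{"linear":[0,0,0],"rotation":[0,0,0]},{"linear":[0,0,0],"rotation":[0,0,0]},{"linear":[0,0,0],"rotation":[0,0,0]}]'
python3 - <<'E'
from h import *
st();c=eyes.camera('side');t=eyes.camera('top');p=monitor.observe()['position']
np.savez('pics/s3.npz',**c);np.savez('pics/t3.npz',**t)
def g(c,s=5):
    u,v=px(c,p);x0,y0=int(u)-40,int(v)-40;im=cv2.resize(c['image'][y0:y0+80,x0:x0+80,::-1],(400,400),interpolation=2);im=cv2.convertScaleAbs(im,alpha=1.4,beta=20)
    for dz,col in((-19,(0,0,255)),(0,(0,255,0))):
        u,v=px(c,[p[0],p[1],p[2]+dz]);cv2.circle(im,(int((u-x0+.5)*s),int((v-y0+.5)*s)),3,col,-1)
    print(x0,y0);return im
cv2.imwrite('pics/g5.png',np.hstack([g(c),g(t)]))
E
```

```text
time_s: 5.63
position: [371.4, 260.2, 74.1]
tcp_rot: [-180.0, -0.0, 124.5]
contact_force: [-0.5, 0.2, -0.1]
width: -0.001
grasp_force: 0.0
{'time_s': 5.63, 'joint_pos': [25.68, 17.85, -36.24, 35.92, 0.0, 81.16], 'position': [371.38, 260.23, 74.09], 'tcp_rot': [-179.99, -0.0, 124.52], 'contact_force': [-0.53, 0.21, -0.11], 'width': -0.0, 'grasp_force': 0.0}
132 135
149 204
```

View pics/g5.png

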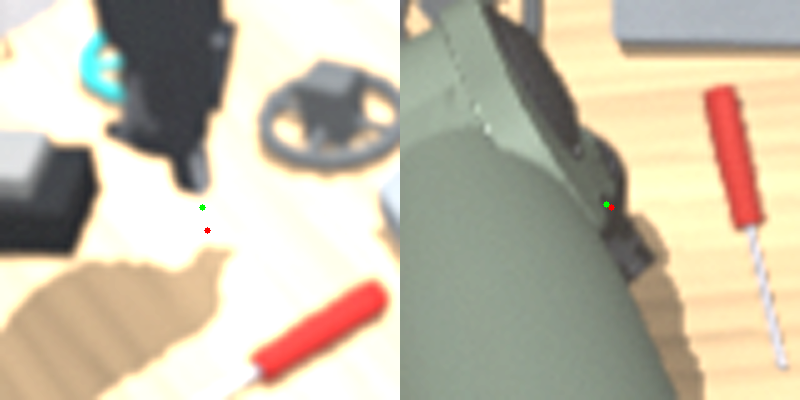

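```bash
cat >> h.py <<'E'
def tri(a,ua,b,ub):
    def ray(c,uv):
        A=w(c,*uv,0);o=-c['R'].T@c['t'];r=A-o;return o,r/np.linalg.norm(r)
    (o1,r1),(o2,r2)=ray(a,ua),ray(b,ub);s=np.linalg.lstsq(np.stack([r1,-r2],1),o2-o1,rcond=None)[0]
    P,Q=o1+s[0]*r1,o2+s[1]*r2;return np.round((P+Q)/2,1),round(np.linalg.norm(P-Q),1)
E
python3 - <<'E'
from h import *
c=load('s3');t=load('t3')
for a in((170.5,172.8),(172.8,172.8)):
  for b in((194,259),(199.5,256),(196,257)): print(tri(c,a,t,b))
E
```

```text
(array([339.6, 237.2, 115.7]), np.float64(39.1))
(array([340.3, 219.9, 128.3]), np.float64(25.5))
(array([341.5, 231.4, 119.4]), np.float64(31.4))
(array([342.6, 236.1, 114.4]), np.float64(45.8))
(array([343.4, 218.8, 126.8]), np.float64(32.0))
(array([344.6, 230.3, 118. ]), np.float64(38.0))
```

```bash
python3 - <<'E'
from h import *
c=load('s3');t=load('t3')
print('base',np.array(px(c,(0,0,0)))/.64,np.array(px(t,(0,0,0)))/.64)
for f in((633,255),): print()
E
python3 -m inch '[{"linear":[0,0,0.6],"rotation":[0,0,0]},{"linear":[0,0,0.6],"rotation":[0,0,0]},{"linear":[0,0,0.3],"rotation":[0,0,0]},{"linear":[0,0,0],"rotation":[0,0,0]},{"linear":[0,0,0],"rotation":[0,0,0]},{"linear":[0,0,0],"rotation":[0,0,0]}]'
python3 -m inch '[{"linear":[0,0,0.1],"rotation":[0,0,0]},{"linear":[0,0,0],"rotation":[0,0,0]},{"linear":[0,0,0.1],"rotation":[0,0,0]},{"linear":[0,0,0],"rotation":[0,0,0]},{"linear":[0,0,0],"rotation":[0,0,0]}]'
python3 -m inch '[{"linear":[0,0,0.1],"rotation":[0,0,0]},{"linear":[0,0,0],"rotation":[0,0,0]},{"linear":[0,0,0],"rotation":[0,0,0]}]'
```

```text
base [137.62086534 494.58117494] [435.70795513 545.03274906]

time_s: 6.23
position: [372.0, 260.5, 29.6]
tcp_rot: [179.9, 0.0, 124.5]
contact_force: [-0.0, -0.3, 0.1]
width: 0.005
grasp_force: 0.0
time_s: 6.65
position: [371.1, 260.1, 22.6]
tcp_rot: [-180.0, -0.0, 124.5]
contact_force: [-0.7, 0.3, -0.0]
width: 0.003
grasp_force: 0.0
time_s: 6.9
position: [371.0, 260.1, 19.5]
tcp_rot: [-180.0, -0.0, 124.5]
contact_force: [-0.6, -0.4, 0.3]
width: 0.001
grasp_force: 0.0
```

```bash

python3 -m inch '[{"linear":[0,0,0.1],"rotation":[0,0,0]},{"linear":[0,0,0],"rotation":[0,0,0]},{"linear":[0,0,0],"rotation":[0,0,0]}]' | sed -n '2p;4p'
python3 -m inch '[{"linear":[0,0,0.1],"rotation":[0,0,0]},{"linear":[0,0,0],"rotation":[0,0,0]},{"linear":[0,0,0],"rotation":[0,0,0]}]'| sed -n '2p;4p'
python3 - <<'E'
from h import *
st();c=eyes.camera('side');t=eyes.camera('top');p=monitor.observe()['position']
np.savez('pics/s4.npz',**c);np.savez('pics/t4.npz',**t)
def g(c,s=6.25):
    u,v=px(c,p);x0,y0=int(u)-32,int(v)-32;im=cv2.resize(c['image'][y0:y0+64,x0:x0+64,::-1],(400,400),interpolation=2)
    for dz,col in((-p[2],(0,0,255)),(0,(0,255,0)),(54,(255,0,255))):
        u,v=px(c,[p[0],p[1],p[2]+dz]);cv2.circle(im,(int((u-x0+.5)*s),int((v-y0+.5)*s)),2,col,-1)
    print(x0,y0);return im
cv2.imwrite('pics/g6.png',np.hstack([g(c),g(t)]))
E
```

```text
position: [371.0, 260.1, 16.5]
contact_force: [0.2, 0.6, -0.2]
position: [371.1, 260.1, 13.5]
contact_force: [-0.8, -0.2, -0.4]
{'time_s': 7.4, 'joint_pos': [25.68, 23.58, -39.63, 26.81, -0.0, 81.16], 'position': [371.07, 260.06, 13.5], 'tcp_rot': [-179.98, -0.0, 124.52], 'contact_force': [-0.8, -0.17, -0.42], 'width': -0.0, 'grasp_force': 0.0}
142 158
160 214
```

View pics/g6.png

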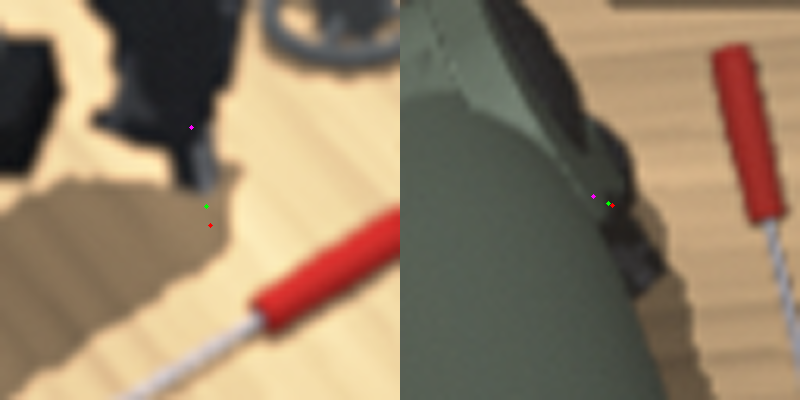

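```bash
python3 - <<'E'
from h import *
c=load('s4');t=load('t4')
print(tri(c,(174,188.4),t,(199,259)))
for z in(0,15,30,45): print(z,w(c,174,188.4,z),w(t,199,259,z))
E
```

```text
(array([339.6, 229.7,  58.2]), np.float64(36.5))
0 [379.94523509 284.72790248   0.        ] [325.4536245  244.18116027   0.        ]
15 [373.94524121 268.84770048  15.        ] [324.71551221 242.12323965  15.        ]
30 [367.94524733 252.96749849  30.        ] [323.97739993 240.06531904  30.        ]
45 [361.94525345 237.0872965   45.        ] [323.23928765 238.00739842  45.        ]
```

```bash
python3 - <<'E'
from h import *
c=load('s4');t=load('t4')
for z in(40,60,80,100,120):
    q=w(t,199,259,z);u,v=px(c,q);print(z,q,(u-142)*6.25,(v-158)*6.25)
E
python3 -m inch '[{"linear":[0,0,0.1],"rotation":[0,0,0]},{"linear":[0,0,0],"rotation":[0,0,0]},{"linear":[0,0,0],"rotation":[0,0,0]}]' | sed -n '2p;4p'
python3 -m inch '[{"linear":[0,0,0.1],"rotation":[0,0,0]},{"linear":[0,0,0],"rotation":[0,0,0]},{"linear":[0,0,0],"rotation":[0,0,0]}]'| sed -n '2p;4p'
python3 -m inch '[{"linear":[0,0,0.1],"rotation":[0,0,0]},{"linear":[0,0,0],"rotation":[0,0,0]},{"linear":[0,0,0],"rotation":[0,0,0]}]'| sed -n '2p;4p'
```

```text
40 [323.48532508 238.69337196  40.        ] 130.12489866573594 227.0675138462856
60 [322.50117537 235.9494778   60.        ] 124.22757945176848 201.2780372072255
80 [321.51702566 233.20558365  80.        ] 118.16877751757175 174.7857528812812
100 [320.53287595 230.4616895  100.        ] 111.94174389056037 147.5614281398137
120 [319.54872624 227.71779534 120.        ] 105.5393468223885 119.57418012130691
position: [371.1, 260.1, 10.5]
contact_force: [-0.2, 0.6, -0.3]
position: [371.1, 260.1, 7.5]
contact_force: [0.4, -0.0, 0.1]
position: [371.1, 260.1, 4.5]
contact_force: [-0.8, -0.9, 0.7]
```

```bash

python3 -m inch '[{"linear":[0,0,0.1],"rotation":[0,0,0]},{"linear":[0,0,0],"rotation":[0,0,0]},{"linear":[0,0,0],"rotation":[0,0,0]}]' | sed -n '2p;4p'
python3 -m inch '[{"linear":[0,0,0.1],"rotation":[0,0,0]},{"linear":[0,0,0],"rotation":[0,0,0]},{"linear":[0,0,0],"rotation":[0,0,0]}]'| sed -n '2p;4p'
python3 -m inch '[{"linear":[0,0,0.1],"rotation":[0,0,0]},{"linear":[0,0,0],"rotation":[0,0,0]},{"linear":[0,0,0],"rotation":[0,0,0]}]'| sed -n '2p;4p'
python3 -m inch '[{"linear":[0,0,0.1],"rotation":[0,0,0]},{"linear":[0,0,0],"rotation":[0,0,0]},{"linear":[0,0,0],"rotation":[0,0,0]}]'| sed -n '2p;4p'
```

```text
position: [371.1, 260.1, 1.5]
contact_force: [-0.2, -0.7, -1.2]
position: [371.1, 260.1, -1.5]
contact_force: [0.3, 0.5, -0.5]
position: [371.1, 260.1, -4.5]
contact_force: [-0.1, -0.2, -0.4]
position: [371.1, 260.1, -7.5]
contact_force: [0.1, -0.2, -0.4]
```

```bash

python3 -m inch '[{"linear":[0,0,0.1],"rotation":[0,0,0]},{"linear":[0,0,0],"rotation":[0,0,0]},{"linear":[0,0,0],"rotation":[0,0,0]}]' | sed -n '2p;4p'
python3 -m inch '[{"linear":[0,0,0.1],"rotation":[0,0,0]},{"linear":[0,0,0],"rotation":[0,0,0]},{"linear":[0,0,0],"rotation":[0,0,0]}]'| sed -n '2p;4p'
python3 -m inch '[{"linear":[0,0,0.07],"rotation":[0,0,0]},{"linear":[0,0,0],"rotation":[0,0,0]},{"linear":[0,0,0],"rotation":[0,0,0]}]'| sed -n '2p;4p'
python3 -m inch '[{"linear":[0,0,0.07],"rotation":[0,0,0]},{"linear":[0,0,0],"rotation":[0,0,0]},{"linear":[0,0,0],"rotation":[0,0,0]}]'| sed -n '2p;4p'
```

```text
position: [371.1, 260.1, -10.5]
contact_force: [-0.1, -0.1, 0.2]
position: [371.1, 260.1, -13.5]
contact_force: [-0.0, -0.2, 0.5]
position: [371.4, 260.3, -14.8]
contact_force: [-2.9, -0.8, 8.6]
position: [371.5, 260.3, -14.9]
contact_force: [-8.1, -4.1, 35.9]
```

```bash

python3 -m inch '[{"linear":[0,0,-0.1],"rotation":[0,0,0]},{"linear":[0,0,0],"rotation":[0,0,0]},{"linear":[0,0,0],"rotation":[0,0,0]}]'| sed -n '2p;4p'
cat >> h.py <<'E'
def asc(c,u,v,n=14,m=None):
    m=m or n;g=c['image'].astype(int).sum(2)//3;u,v=int(round(u)),int(round(v));print('cols',u-n,'rows',v-m)
    for r in range(v-m,v+m+1): print(r,' '.join('%3d'%x for x in g[r,u-n:u+n+1]))
E
python3 - <<'E'
from h import *
st();c=eyes.camera('side')
np.savez('pics/s5.npz',**c)
u,v=px(c,(371,260,0));print(u,v);asc(c,u,v,10,9)
E
```

```text
position: [371.5, 260.3, -14.4]
contact_force: [0.9, 1.6, -0.9]
{'time_s': 10.5, 'joint_pos': [25.68, 26.55, -40.82, 22.59, -0.0, 81.16], 'position': [371.53, 260.29, -14.4], 'tcp_rot': [179.96, 0.01, 124.52], 'contact_force': [0.86, 1.55, -0.94], 'width': 0.0, 'grasp_force': 0.0}
175.12735385046614 193.6345591331565
cols 165 rows 185
185  31  33  31  31  30  31  31  31  31  31  43  67  92 112 119 119 130 166 198 211 212
186  33  31  29  30  30  31  30  30  33  39  53  71  95 114 121 125 148 186 206 211 212
187  49  43  38  33  32  29  30  30  38  55  70  77  94 113 122 138 173 201 209 211 211
188  81  75  67  59  48  37  29  29  40  67  85  85  94 112 128 157 194 211 213 211 209
189 109 105 101  95  78  55  36  29  42  69  89  88  92 110 138 180 209 216 215 212 210
190 119 120 121 117 101  71  41  30  39  66  90  90  88 107 148 196 217 219 217 214 210
191 119 123 124 124 112  82  49  31  34  60  88  93  90 107 154 203 221 220 218 216 213
192 116 120 122 125 117  90  54  34  32  53  83  93  92 110 155 205 222 221 219 217 215
193 114 118 120 123 118  97  68  49  41  51  78  94  97 111
[... 208 characters left out ...]
 114 114 116 118 120 121 122 122 121 119 121 122 120 124 151 193 218 224 224 222 221
197 114 114 115 117 119 121 121 123 124 125 124 123 122 135 172 204 217 222 224 223 222
198 115 114 115 116 117 118 120 121 123 123 122 126 136 158 191 211 217 220 223 224 223
199 114 115 114 114 116 117 118 120 120 122 127 145 170 190 207 215 216 218 221 223 224
200 115 116 114 115 114 115 116 118 122 133 151 179 202 212 216 216 216 216 218 221 224
201 116 116 115 113 113 113 118 129 146 168 188 206 216 218 217 216 216 215 216 219 219
202 115 115 114 114 116 126 139 162 184 199 210 215 218 218 217 216 216 215 213 209 200
203 114 115 114 117 135 159 178 194 205 212 214 216 216 217 217 217 215 210 198 181 163
```

```bash
sed -i 's/^def plan/DZ=33.6  # true z = reported + DZ (touch test)\ndef plan/; s/d=np.array(\[x,y,z\])-p$/p[2]+=DZ;d=np.array([x,y,z])-p/' h.py; grep -n DZ h.py
python3 -m inch '[{"linear":[0,0,-1],"rotation":[0,0,0]},{"linear":[0,0,-1],"rotation":[0,0,0]},{"linear":[0,0,-1],"rotation":[0,0,0]},{"linear":[0,0,-1],"rotation":[0,0,0]},{"linear":[0,0,0],"rotation":[0,0,0]},{"linear":[0,0,0],"rotation":[0,0,0]}]' 0 | sed -n '2p;4p'
python3 - <<'E'
from h import *
plan(521,363,42,124.5)
E
```

```text
17:DZ=33.6  # true z = reported + DZ (touch test)
21:    dy=(yaw-y0+180)%360-180;a=np.radians(yaw);p[2]+=DZ;d=np.array([x,y,z])-p
position: [372.6, 260.8, 106.6]
contact_force: [-0.3, 0.4, 0.1]
at [372.6 260.8 140.2] rpy [179.8   0.  124.5] turn 0.01 shift [5.000e-03 6.007e+00 3.273e+00] /n 7
```

```bash

python3 -m inch '[{"linear":[0,0.86,0],"rotation":[0,0,0]},{"linear":[0,0.86,0],"rotation":[0,0,0]},{"linear":[0,0.86,0],"rotation":[0,0,0]},{"linear":[0,0.86,0],"rotation":[0,0,0]},{"linear":[0,0.86,0],"rotation":[0,0,0]},{"linear":[0,0.86,0],"rotation":[0,0,0]},{"linear":[0,0.86,0],"rotation":[0,0,0]},{"linear":[0,0,0],"rotation":[0,0,0]},{"linear":[0,0,0],"rotation":[0,0,0]},{"linear":[0,0,0],"rotation":[0,0,0]},{"linear":[0,0,0],"rotation":[0,0,0]}]' 0 | sed -n '2p;4p'
python3 - <<'E'
from h import *
plan(521,363,42,124.5)
c=eyes.camera('side');a=load('side0')
d=np.abs(c['image'].astype(int)-a['image']).sum(2)
u,v=px(c,(521,363,10));u,v=int(u),int(v);print('side wheel diff',d[v-12:v+14,u-25:u+25].mean())
E
```

```text
position: [518.4, 361.5, 104.2]
contact_force: [-0.8, 0.2, -0.3]
at [518.4 361.5 137.8] rpy [-179.8   -0.   124.5] turn 0.0 shift [-0.01   0.1    3.195] /n 4
side wheel diff 57.02461538461539
```

```bash
python3 -m inch '[{"linear":[0,0.1,0.8],"rotation":[0,0,0]},{"linear":[0,0,0.9],"rotation":[0,0,0]},{"linear":[0,0,0.7],"rotation":[0,0,0]},{"linear":[0,0,0.5],"rotation":[0,0,0]},{"linear":[0,0,0.3],"rotation":[0,0,0]},{"linear":[0,0,0],"rotation":[0,0,0]},{"linear":[0,0,0],"rotation":[0,0,0]},{"linear":[0,0,0],"rotation":[0,0,0]}]' 0
python3 -m inch '[{"linear":[0,0,0],"rotation":[0,0,0]},{"linear":[0,0,0],"rotation":[0,0,0]},{"linear":[0,0,0],"rotation":[0,0,0]},{"linear":[0,0,0],"rotation":[0,0,0]},{"linear":[0,0,0],"rotation":[0,0,0]},{"linear":[0,0,0],"rotation":[0,0,0]},{"linear":[0,0,0],"rotation":[0,0,0]},{"linear":[0,0,0],"rotation":[0,0,0]},{"linear":[0,0,0],"rotation":[0,0,0]},{"linear":[0,0,0],"rotation":[0,0,0]}]' 1 80
```

```text
time_s: 12.68
position: [523.3, 364.6, 10.8]
tcp_rot: [179.9, 0.0, 124.5]
contact_force: [-0.1, -0.4, 0.3]
width: 1.001
grasp_force: 0.0
time_s: 13.52
position: [523.1, 364.5, 10.3]
tcp_rot: [179.9, 0.0, 124.5]
contact_force: [-0.8, 0.0, 5.2]
width: 0.407
grasp_force: 81.5
```

```bash
python3 -m inch '[{"linear":[0,0,-0.5],"rotation":[0,0,0]},{"linear":[0,0,-0.9],"rotation":[0,0,0]},{"linear":[0,0,-0.9],"rotation":[0,0,0]},{"linear":[0,0,-0.9],"rotation":[0,0,0]},{"linear":[0,0,-0.9],"rotation":[0,0,0]},{"linear":[0,0,-0.9],"rotation":[0,0,0]},{"linear":[0,0,0],"rotation":[0,0,0.9]},{"linear":[0,0,0],"rotation":[0,0,0.9]},{"linear":[0,0,0],"rotation":[0,0,0.9]},{"linear":[0,0,0],"rotation":[0,0,0.9]},{"linear":[0,0,0],"rotation":[0,0,0.9]},{"linear":[0,0,0],"rotation":[0,0,0.9]},{"linear":[0,0,0],"rotation":[0,0,0]},{"linear":[0,0,0],"rotation":[0,0,0]}]'
python3 - <<'E'
from h import *
plan(643,167.5,195,97.5)
E
```

```text
time_s: 14.68
position: [521.8, 363.8, 158.4]
tcp_rot: [-179.9, 0.0, 97.6]
contact_force: [-0.1, -0.6, -2.2]
width: 0.406
grasp_force: 80.6
at [521.8 363.8 192. ] rpy [-179.9    0.    97.6] turn 0.03 shift [-7.016  3.151 -0.099] /n 8
```

```bash
python3 -m inch '[{"linear":[-0.877,0.394,0],"rotation":[0,0,0]},{"linear":[-0.877,0.394,0],"rotation":[0,0,0]},{"linear":[-0.877,0.394,0],"rotation":[0,0,0]},{"linear":[-0.877,0.394,0],"rotation":[0,0,0]},{"linear":[-0.877,0.394,0],"rotation":[0,0,0]},{"linear":[-0.877,0.394,0],"rotation":[0,0,0]},{"linear":[-0.877,0.394,0],"rotation":[0,0,0]},{"linear":[-0.877,0.394,-0.1],"rotation":[0,0,0]},{"linear":[0,0,0],"rotation":[0,0,0]},{"linear":[0,0,0],"rotation":[0,0,0]},{"linear":[0,0,0],"rotation":[0,0,0]},{"linear":[0,0,0],"rotation":[0,0,0]}]'
python3 - <<'E'
from h import *
c=load('top0');asc(c,210,161,9,8);d=load('side0');asc(d,259,152,9,10)
for X in[(642,166,125),(642,166,97),(645,169,125)]:print(px(c,X),px(d,X))
plan(643,167.5,195,97.5)
E
```

```text
time_s: 15.68
position: [642.9, 168.7, 162.0]
tcp_rot: [-179.9, -0.0, 97.6]
contact_force: [-0.1, -0.1, -4.6]
width: 0.402
grasp_force: 80.8
cols 201 rows 153
153  77  78  77  76  78  77  77  77  77  77  77  78  76  78  78  77  77  77  77
154  76  75  75  77  77  76  77  76  76  77  77  75  77  75  74  75  76  75  77
155  77  78  77  77  77  77  76  76  77  76  76  77  76  75  76  77  77  76  77
156  77  77  77  78  77  76  74  77  76  77  78  78  77  76  75  75  75  76  77
157  77  77  77  77  76  76  83  94 105 111 111 107  94  80  76  76  76  77  76
158  76  76  76  76  76  79 104 137 153 162 161 150 129 110  87  76  75  76  76
159  76  79  78  77  78  90 129 161 164 163 156 138 136 146 121  86  75  77  76
160  77  75  77  74  79 109 148 162 162 161 154 134 130 149 148 109  78  76  75
161  76  75  76  77  86 124 159 157 147 148 141 126 128 149 160 132  80  76  77
162  86  91  97 109 118 142 158 139 103 102 100  99 121 150 165 140  82  75  77
163 124 133 144 159 160 157 158 131  91  87  82  78 109 151 161 132  81  75  76
164 162 162 163 163 157 150 157 140  84  76  78  79 114 158 1
[... 1900 characters left out ...]
  96  98  98  97  96  99 100  98  97  96  96  97  97  97
161  96  98  98  98  98  99  98  97  96  97  98  99  97  96  97  96  96  97  97
162  98  98  96  97  98  99  98  97  97  98  98  98  98  97  97  97  97  96  97
(np.float64(210.39315069410554), np.float64(159.73187055228735)) (np.float64(259.24967171362397), np.float64(146.82983152027154))
(np.float64(211.29047739220604), np.float64(162.15715015473697)) (np.float64(259.16462669071853), np.float64(153.78956816118185))
(np.float64(209.43350502616698), np.float64(158.96419682958202)) (np.float64(259.42686521345377), np.float64(146.05374491727846))
at [642.9 168.7 195.6] rpy [-179.9   -0.    97.6] turn 0.02 shift [-0.04  -0.003  0.02 ] /n 1
```

```bash
python3 -m inch '[{"linear":[-0.085,-0.04,0],"rotation":[0,0,0]},{"linear":[0,0,0.35],"rotation":[0,0,0]},{"linear":[0,0,0.25],"rotation":[0,0,0]},{"linear":[0,0,0.15],"rotation":[0,0,0]},{"linear":[0,0,0],"rotation":[0,0,0]},{"linear":[0,0,0],"rotation":[0,0,0]}]' |sed -n '2p;4p'
python3 -m inch '[{"linear":[0,0,0.1],"rotation":[0,0,0]},{"linear":[0,0,0.1],"rotation":[0,0,0]},{"linear":[0,0,0],"rotation":[0,0,0]},{"linear":[0,0,0],"rotation":[0,0,0]}]' |sed -n '2p;4p'
python3 -m inch '[{"linear":[0,0,0.05],"rotation":[0,0,0]},{"linear":[0,0,0.05],"rotation":[0,0,0]},{"linear":[0,0,0],"rotation":[0,0,0]},{"linear":[0,0,0],"rotation":[0,0,0]}]' |sed -n '2p;4p'
```

```text
position: [642.3, 165.4, 139.1]
contact_force: [-0.6, -0.1, -4.3]
position: [642.8, 165.4, 133.8]
contact_force: [0.1, 0.1, -4.7]
position: [643.2, 165.5, 131.3]
contact_force: [-0.0, 1.0, -1.7]
```

```bash

python3 -m inch '[{"linear":[0,0,0.05],"rotation":[0,0,0]},{"linear":[0,0,0],"rotation":[0,0,0]},{"linear":[0,0,0],"rotation":[0,0,0]}]' |sed -n '2p;4p'
python3 -m inch '[{"linear":[0,0,0.05],"rotation":[0,0,0]},{"linear":[0,0,0],"rotation":[0,0,0]},{"linear":[0,0,0],"rotation":[0,0,0]}]' |sed -n '2p;4p'
python3 -m inch '[{"linear":[0,0,0.05],"rotation":[0,0,0]},{"linear":[0,0,0],"rotation":[0,0,0]},{"linear":[0,0,0],"rotation":[0,0,0]}]' |sed -n '2p;4p'
```

```text
position: [643.3, 165.5, 131.0]
contact_force: [-3.0, 0.8, 4.4]
position: [643.4, 165.5, 130.8]
contact_force: [-5.2, 0.6, 12.4]
position: [643.5, 165.5, 130.5]
contact_force: [-7.6, -0.1, 17.1]
```

```bash

python3 -m inch '[{"linear":[0.004,-0.033,0],"rotation":[0,0,0]},{"linear":[0,0,0],"rotation":[0,0,0]},{"linear":[0,0,0],"rotation":[0,0,0]}]' |sed -n '2p;4p'
python3 -m inch '[{"linear":[0.004,-0.033,0],"rotation":[0,0,0]},{"linear":[0,0,0],"rotation":[0,0,0]},{"linear":[0,0,0],"rotation":[0,0,0]}]' |sed -n '2p;4p'
python3 -m inch '[{"linear":[0.004,-0.033,0],"rotation":[0,0,0]},{"linear":[0,0,0],"rotation":[0,0,0]},{"linear":[0,0,0],"rotation":[0,0,0]}]' |sed -n '2p;4p'; python3 -c "
from h import *
s=monitor.observe();print(s['torque'],s['tcp_rot'])"
```

```text
position: [643.4, 165.5, 130.6]
contact_force: [-4.2, -1.1, 16.2]
position: [643.3, 165.5, 130.7]
contact_force: [-3.1, 0.1, 15.2]
position: [643.1, 165.5, 130.7]
contact_force: [-0.6, -0.4, 12.9]
[0.18212658 0.20922054 0.02825368] [1.79530830e+02 1.05173979e-02 9.75128183e+01]
```

```bash

python3 -m inch '[{"linear":[0,0,-0.15],"rotation":[0,0,0]},{"linear":[0,0,0],"rotation":[0,0,0]},{"linear":[0,0,0],"rotation":[0,0,0]},{"linear":[0,0,0],"rotation":[0,0,0]}]' |sed -n '2,4p'; python3 -c "
from h import *
s=monitor.observe();print(s['torque'],s['tcp_rot'])"
```

```text
position: [641.8, 165.4, 131.5]
tcp_rot: [179.8, 0.0, 97.5]
contact_force: [5.4, 1.2, -1.1]
[ 0.40656201 -1.30382181 -0.09809283] [1.79798176e+02 1.33621828e-03 9.75135215e+01]
```

```bash

python3 -m inch '[{"linear":[-0.006,0.046,-0.05],"rotation":[0,0,0]},{"linear":[0,0,0],"rotation":[0,0,0]},{"linear":[0,0,0],"rotation":[0,0,0]},{"linear":[0,0,0],"rotation":[0,0,0]}]' |sed -n '2p;4p'
python3 -m inch '[{"linear":[0.05,0,0],"rotation":[0,0,0]},{"linear":[0,0,0],"rotation":[0,0,0]},{"linear":[0,0,0],"rotation":[0,0,0]}]' |sed -n '2p;4p'
python3 -m inch '[{"linear":[0.05,0,0],"rotation":[0,0,0]},{"linear":[0,0,0],"rotation":[0,0,0]},{"linear":[0,0,0],"rotation":[0,0,0]}]' |sed -n '2p;4p'
python3 -m inch '[{"linear":[0.05,0,0],"rotation":[0,0,0]},{"linear":[0,0,0],"rotation":[0,0,0]},{"linear":[0,0,0],"rotation":[0,0,0]}]' |sed -n '2p;4p'
```

```text
position: [641.8, 165.3, 132.0]
contact_force: [4.4, 2.5, -5.0]
position: [641.7, 165.8, 132.0]
contact_force: [5.5, -0.4, -3.2]
position: [641.5, 167.1, 132.0]
contact_force: [5.6, -0.5, -3.4]
position: [641.4, 168.5, 132.0]
contact_force: [4.9, -1.6, -3.9]
```

```bash

python3 -m inch '[{"linear":[0,0.05,0],"rotation":[0,0,0]},{"linear":[0,0,0],"rotation":[0,0,0]},{"linear":[0,0,0],"rotation":[0,0,0]}]' |sed -n '2p;4p'
python3 -m inch '[{"linear":[0,0.05,0],"rotation":[0,0,0]},{"linear":[0,0,0],"rotation":[0,0,0]},{"linear":[0,0,0],"rotation":[0,0,0]}]' |sed -n '2p;4p'
python3 -m inch '[{"linear":[0.05,0,0],"rotation":[0,0,0]},{"linear":[0,0,0],"rotation":[0,0,0]},{"linear":[0,0,0],"rotation":[0,0,0]}]' |sed -n '2p;4p'
python3 -m inch '[{"linear":[0.05,0,0],"rotation":[0,0,0]},{"linear":[0,0,0],"rotation":[0,0,0]},{"linear":[0,0,0],"rotation":[0,0,0]}]' |sed -n '2p;4p'
```

```text
position: [641.6, 169.3, 131.8]
contact_force: [1.8, -1.1, -4.2]
position: [642.6, 169.9, 131.8]
contact_force: [-0.5, -0.5, -3.2]
position: [642.7, 170.4, 131.9]
contact_force: [-1.2, -5.3, -5.0]
position: [642.7, 170.7, 131.9]
contact_force: [-0.2, -7.7, -6.4]
```

```bash

python3 -m inch '[{"linear":[-0.12,0.067,0],"rotation":[0,0,0]},{"linear":[0,0,0],"rotation":[0,0,0]},{"linear":[0,0,0],"rotation":[0,0,0]}]' |sed -n '2p;4p'
python3 -m inch '[{"linear":[0,0.05,0],"rotation":[0,0,0]},{"linear":[0,0,0],"rotation":[0,0,0]},{"linear":[0,0,0],"rotation":[0,0,0]}]' |sed -n '2p;4p'
python3 -m inch '[{"linear":[0,0.05,0],"rotation":[0,0,0]},{"linear":[0,0,0],"rotation":[0,0,0]},{"linear":[0,0,0],"rotation":[0,0,0]}]' |sed -n '2p;4p'
```

```text
position: [646.0, 170.3, 132.6]
contact_force: [-0.3, -0.2, -3.2]
position: [646.4, 170.3, 132.4]
contact_force: [-4.5, -0.5, -2.6]
position: [646.7, 170.3, 132.1]
contact_force: [-7.8, -1.4, -0.3]
```

```bash

python3 -m inch '[{"linear":[0,-0.12,0],"rotation":[0,0,0]},{"linear":[0,0,0],"rotation":[0,0,0]},{"linear":[0,0,0],"rotation":[0,0,0]}]' |sed -n '2p;4p'
python3 -m inch '[{"linear":[-0.08,0,0],"rotation":[0,0,0]},{"linear":[0,0,0],"rotation":[0,0,0]},{"linear":[0,0,0],"rotation":[0,0,0]}]' |sed -n '2p;4p'
```

```text
position: [646.0, 170.1, 132.8]
contact_force: [0.1, -0.6, -4.5]
position: [646.0, 167.2, 132.6]
contact_force: [0.1, 0.9, -3.1]
```

```bash

python3 -m inch '[{"linear":[0,-0.07,0],"rotation":[0,0,0]},{"linear":[0,0,0],"rotation":[0,0,0]},{"linear":[0,0,0],"rotation":[0,0,0]}]' |sed -n '2p;4p'
python3 -m inch '[{"linear":[0,0,0.06],"rotation":[0,0,0]},{"linear":[0,0,0],"rotation":[0,0,0]},{"linear":[0,0,0],"rotation":[0,0,0]}]' |sed -n '2p;4p'
python3 -m inch '[{"linear":[0,0,0.06],"rotation":[0,0,0]},{"linear":[0,0,0],"rotation":[0,0,0]},{"linear":[0,0,0],"rotation":[0,0,0]}]' |sed -n '2p;4p'
python3 -m inch '[{"linear":[0,0,0.06],"rotation":[0,0,0]},{"linear":[0,0,0],"rotation":[0,0,0]},{"linear":[0,0,0],"rotation":[0,0,0]}]' |sed -n '2p;4p'
```

```text
position: [643.4, 167.0, 132.5]
contact_force: [-0.5, 0.5, -4.2]
position: [643.8, 167.0, 131.0]
contact_force: [0.6, -0.6, -0.4]
position: [644.0, 167.6, 129.0]
contact_force: [1.2, 1.8, -1.4]
position: [644.0, 167.6, 127.2]
contact_force: [1.6, 3.8, -1.0]
```

Wheel is going onto the square; continuing to the collar.

```bash

python3 -m inch '[{"linear":[0,0,0.1],"rotation":[0,0,0]},{"linear":[0,0,0.1],"rotation":[0,0,0]},{"linear":[0,0,0],"rotation":[0,0,0]},{"linear":[0,0,0],"rotation":[0,0,0]}]' |sed -n '2p;4p'
python3 -m inch '[{"linear":[0,0,0.1],"rotation":[0,0,0]},{"linear":[0,0,0.1],"rotation":[0,0,0]},{"linear":[0,0,0],"rotation":[0,0,0]},{"linear":[0,0,0],"rotation":[0,0,0]}]' |sed -n '2p;4p'
python3 -m inch '[{"linear":[0,0,0.1],"rotation":[0,0,0]},{"linear":[0,0,0.1],"rotation":[0,0,0]},{"linear":[0,0,0],"rotation":[0,0,0]},{"linear":[0,0,0],"rotation":[0,0,0]}]' |sed -n '2p;4p'
python3 -m inch '[{"linear":[0,0,0.05],"rotation":[0,0,0]},{"linear":[0,0,0],"rotation":[0,0,0]},{"linear":[0,0,0],"rotation":[0,0,0]}]' |sed -n '2p;4p'
```

```text
position: [644.0, 167.6, 121.6]
contact_force: [1.0, 4.6, 3.8]
position: [644.1, 167.7, 116.4]
contact_force: [-0.2, 4.7, 7.1]
position: [644.1, 167.7, 110.4]
contact_force: [0.1, 4.0, 7.6]
position: [644.1, 167.7, 109.1]
contact_force: [-0.7, 4.9, 8.9]
```

```bash

python3 -m inch '[{"linear":[0,0,0.06],"rotation":[0,0,0]},{"linear":[0,0,0],"rotation":[0,0,0]},{"linear":[0,0,0],"rotation":[0,0,0]}]' |sed -n '2p;4p'
python3 -m inch '[{"linear":[0,0,0.05],"rotation":[0,0,0]},{"linear":[0,0,0],"rotation":[0,0,0]},{"linear":[0,0,0],"rotation":[0,0,0]}]' |sed -n '2p;4p'
python3 -m inch '[{"linear":[0,0,0.05],"rotation":[0,0,0]},{"linear":[0,0,0],"rotation":[0,0,0]},{"linear":[0,0,0],"rotation":[0,0,0]}]' |sed -n '2p;4p'
python3 -c "
from h import *
st()"
```

```text
position: [644.1, 167.7, 107.4]
contact_force: [-0.6, 3.9, 8.3]
position: [644.1, 167.7, 107.3]
contact_force: [-3.4, 4.0, 17.5]
position: [644.2, 167.8, 107.2]
contact_force: [-6.7, 4.0, 23.3]
{'time_s': 25.02, 'joint_pos': [8.23, 35.33, -0.81, 53.65, 0.05, 90.69], 'position': [644.16, 167.79, 107.25], 'tcp_rot': [179.79, -0.05, 97.54], 'contact_force': [-6.68, 4.05, 23.34], 'width': 0.41, 'grasp_force': 84.53}
```

```bash

python3 -m inch '[{"linear":[0,0,-0.1],"rotation":[0,0,0]},{"linear":[0,0,0],"rotation":[0,0,-0.8]},{"linear":[0,0,0],"rotation":[0,0,-0.8]},{"linear":[0,0,0],"rotation":[0,0,-0.8]},{"linear":[0,0,0],"rotation":[0,0,-0.8]},{"linear":[0,0,0],"rotation":[0,0,-0.8]},{"linear":[0,0,0],"rotation":[0,0,-0.8]},{"linear":[0,0,0],"rotation":[0,0,-0.8]},{"linear":[0,0,0],"rotation":[0,0,-0.8]},{"linear":[0,0,0],"rotation":[0,0,-0.8]},{"linear":[0,0,0],"rotation":[0,0,-0.8]},{"linear":[0,0,0],"rotation":[0,0,0]}]'; python3 -c "
from h import *
print(monitor.observe()['torque'])"
python3 -m inch '[{"linear":[0,0,0],"rotation":[0,0,-0.8]},{"linear":[0,0,0],"rotation":[0,0,-0.8]},{"linear":[0,0,0],"rotation":[0,0,-0.8]},{"linear":[0,0,0],"rotation":[0,0,-0.8]},{"linear":[0,0,0],"rotation":[0,0,-0.8]},{"linear":[0,0,0],"rotation":[0,0,-0.8]},{"linear":[0,0,0],"rotation":[0,0,0]},{"linear":[0,0,0],"rotation":[0,0,0]}]'; python3 -c "
from h import *
print(monitor.observe()['torque'])"
```

```text
time_s: 26.02
position: [643.6, 167.4, 107.3]
tcp_rot: [179.9, 0.0, 137.7]
contact_force: [-2.4, 3.4, 11.4]
width: 0.4
grasp_force: 83.0
[ 0.77448845  0.46421666 -0.10139185]
time_s: 26.68
position: [643.3, 167.1, 107.3]
tcp_rot: [180.0, 0.0, 161.6]
contact_force: [-3.7, 3.2, 11.3]
width: 0.408
grasp_force: 83.1
[0.66773966 0.57510047 0.0165246 ]
```

```bash

python3 -m inch '[{"linear":[0,0,0],"rotation":[0,0,-0.8]},{"linear":[0,0,0],"rotation":[0,0,-0.8]},{"linear":[0,0,0],"rotation":[0,0,0]},{"linear":[0,0,0],"rotation":[0,0,0]}]'|sed -n 3p; python3 -c "
from h import *
print(monitor.observe()['torque'])"
python3 -m inch '[{"linear":[0,0,0],"rotation":[0,0,-0.8]},{"linear":[0,0,0],"rotation":[0,0,0]},{"linear":[0,0,0],"rotation":[0,0,0]}]'|sed -n 3p; python3 -c "
from h import *
print(monitor.observe()['torque'])"
python3 -m inch '[{"linear":[0,0,0],"rotation":[0,0,-0.8]},{"linear":[0,0,0],"rotation":[0,0,0]},{"linear":[0,0,0],"rotation":[0,0,0]}]'|sed -n 3p; python3 -c "
from h import *
print(monitor.observe()['torque'])"
python3 -m inch '[{"linear":[0,0,0],"rotation":[0,0,-0.6]},{"linear":[0,0,0],"rotation":[0,0,0]},{"linear":[0,0,0],"rotation":[0,0,0]}]'|sed -n 3p; python3 -c "
from h import *
print(monitor.observe()['torque'])"

```

```text
tcp_rot: [-180.0, 0.0, 169.6]
[0.54826438 0.60019899 0.04025694]
tcp_rot: [180.0, 0.0, 173.4]
[ 0.73902373  0.63300671 -0.85697133]
tcp_rot: [180.0, 0.0, 177.3]
[ 0.68312331  0.64355262 -1.28723728]
tcp_rot: [180.0, 0.0, -179.7]
[ 0.71865108  0.65966849 -1.44198581]
```

```bash

python3 -m inch '[{"linear":[0,0,0],"rotation":[0,0,0.9]},{"linear":[0,0,0],"rotation":[0,0,0.4]},{"linear":[0,0,0],"rotation":[0,0,0]},{"linear":[0,0,0],"rotation":[0,0,0]}]'; python3 -c "
from h import *
print(monitor.observe()['torque'])"
python3 -m inch '[{"linear":[0,0,0],"rotation":[0,0,0]},{"linear":[0,0,0],"rotation":[0,0,0]},{"linear":[0,0,0],"rotation":[0,0,0]},{"linear":[0,0,0],"rotation":[0,0,0]},{"linear":[0,0,-0.4],"rotation":[0,0,0]},{"linear":[0,0,-0.8],"rotation":[0,0,0]},{"linear":[0,0,-1],"rotation":[0,0,0]},{"linear":[0,0,-1],"rotation":[0,0,0]},{"linear":[0,0,0],"rotation":[0,0,0]},{"linear":[0,0,0],"rotation":[0,0,0]},{"linear":[0,0,0],"rotation":[0,0,0]}]' 0; python3 -c "
from h import *
plan(433,-409,240,94.5)"
```

```text
time_s: 28.1
position: [643.3, 166.9, 107.3]
tcp_rot: [180.0, 0.0, 173.9]
contact_force: [-2.5, 3.3, 11.5]
width: 0.403
grasp_force: 83.4
[ 0.65467375  0.60358601 -0.93787904]
time_s: 29.02
position: [643.3, 166.8, 202.0]
tcp_rot: [-180.0, 0.0, 174.0]
contact_force: [-0.5, 0.0, -0.7]
width: 1.001
grasp_force: 0.0
at [643.3 166.8 235.6] rpy [-180.    0.  174.] turn 15.9 shift [-18.586  -8.496  -0.146] /n 20
```

```bash
python3 - <<'E'
from h import *
t=load('top0');d=load('side0')
print('gun tip tri',tri(d,(488*.64,508*.64),t,(600*.64,360*.64)))
print('gun tail',w(t,648*.64,412*.64,130),'cup',w(t,608*.64,388*.64,50),w(d,462*.64,580*.64,60))
for z in(110,140): print(w(t,602*.64,358*.64,z),w(t,612*.64,352*.64,z))
c=eyes.camera('top');np.savez('pics/t6.npz',**c);s=eyes.camera('side');np.savez('pics/s6.npz',**s)
for n,X in(('big',(500,-332,50)),('small',(432.5,-409,42))):
    for a,b in((c,t),(s,d)):
        u,v=map(int,px(a,X));print(n,np.abs(a['image'].astype(int)-b['image'])[v-8:v+9,u-8:u+9].mean())
im=np.hstack([cv2.resize(c['image'][130:215,175:275,::-1],(480,408),interpolation=2),cv2.resize(s['image'][130:200,215:293,::-1],(320,408),interpolation=2)]);cv2.imwrite('pics/g7.png',im)
E
```

```text
gun tip tri (array([ 355. , -377.6,  124.3]), np.float64(13.3))
gun tail [ 232.95967439 -453.85657127  130.        ] cup [ 292.29477678 -408.58203999   50.        ] [ 295.55029015 -411.27150668   60.        ]
[ 353.99874607 -384.16764578  110.        ] [ 364.23325798 -407.72300433  110.        ]
[ 351.68080718 -373.08269879  140.        ] [ 361.66163662 -396.05419155  140.        ]
big 7.104959630911188
big 6.20876585928489
small 18.8558246828143
small 18.547866205305652
```

View pics/g7.png

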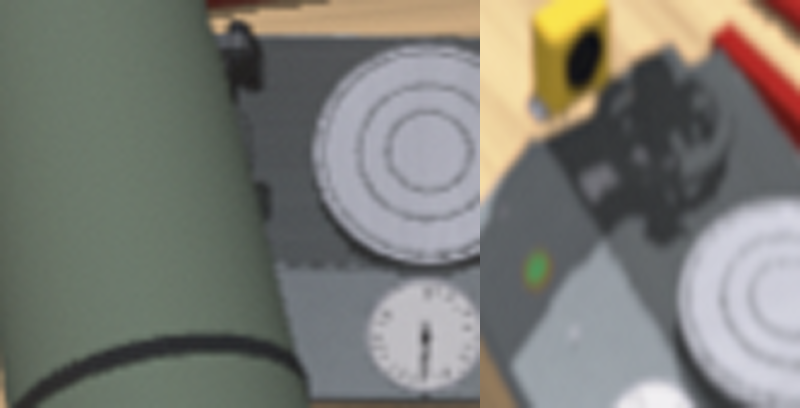

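```bash
python3 -c "
from h import *
plan(433,-409,200,184.5)
t=load('t6');t0=load('top0')
asc(t0,382,208,11,10);asc(t,382,208,11,10)"
```

```text
at [642.5 166.8 234.2] rpy [-1.80e+02 -1.00e-01  1.74e+02] turn -2.1 shift [  8.469 -18.586   1.139] /n 20
cols 371 rows 198
198 105 105 107 107 108 108 108 107 108 107 109 109 109 110 102  98  95 107 147 155 153 152 152
199 108 107 107 108 108 108 109 109 107 107 107 107 102  98  98  96  83 105 129 150 150 149 150
200 106 107 106 106 106 105 106 103  99  96  95  91  83  77  90  77  68 103 117 149 149 149 149
201 103 102  99  96  95  92  97 100  98  97  95  91  86  88 102  84  61  99 111 144 146 145 145
202  89  93  94  92  90  87  94 112 130 135 136 136 133 126 115 103  63  91 108 130 143 144 143
203  84  95 104 107 105 104 118 136 151 150 148 150 150 145 138 113  63  75 106 120 145 147 147
204 104 107 106 103  99 109 137 148 144 141 147 148 141 142 146 135  88  67 103 117 148 148 147
205 104 105 101  94  91 126 145 138 138 152 159 158 151 140 132 150 129  69  97 113 146 149 148
206  99  99  92  78  93 138 133 133 152 158 159 158 158 155 140 141 150  91  91 107 134 150 151
207  98  95  84  75 102 144 126 139 159 159 147 143 150 156 152 129 150 117  81 103 126 153 154
208  99  90  77
[... 2374 characters left out ...]
 100  90  57  79 110 136 165
212  97  76  76 110 150 149 142 151 160 163 163 149 142 155 161 123  97  93  57  66 106 126 163
213 105  88  76  85 124 157 152 145 136 135 142 130 141 164 143 103  96  97  61  62 101 121 155
214 113  96  75  74  86 124 140 151 142 137 145 148 159 145 113 102 102 102  85  62  94 115 143
215 113  98  77  74  76  83  97 125 132 136 137 130 135 115 104 104 102 103  97  62  79 110 139
216 109 105  84  69  71  73  75  82  85  93  94  94 103 102 104 105 103 103  99  62  66 106 133
217 103 111  99  77  66  68  70  68  68  85  90  98 104 103 104 106 107 107  97  78  72  93 132
218  97 114 109  96  89  89  90  89  90 101 105 107 107 100  99 103 108 110 104 101  97 100 122
```

```bash

python3 -m inch '[{"linear":[0,0,0],"rotation":[0,0,-0.7]},{"linear":[0,0,0],"rotation":[0,0,-0.7]},{"linear":[0,0,0],"rotation":[0,0,-0.7]},{"linear":[0.42,-0.93,0],"rotation":[0,0,0]},{"linear":[0.42,-0.93,0],"rotation":[0,0,0]},{"linear":[0.42,-0.93,0],"rotation":[0,0,0]},{"linear":[0.42,-0.93,0],"rotation":[0,0,0]},{"linear":[0.42,-0.93,0],"rotation":[0,0,0]},{"linear":[0.42,-0.93,0],"rotation":[0,0,0]},{"linear":[0.42,-0.93,0],"rotation":[0,0,0]},{"linear":[0.42,-0.93,0],"rotation":[0,0,0]},{"linear":[0.42,-0.93,0],"rotation":[0,0,0]},{"linear":[0.42,-0.93,0],"rotation":[0,0,0]},{"linear":[0.42,-0.93,0],"rotation":[0,0,0]},{"linear":[0.42,-0.93,0],"rotation":[0,0,0]},{"linear":[0.42,-0.93,0],"rotation":[0,0,0]},{"linear":[0.42,-0.93,0],"rotation":[0,0,0]},{"linear":[0.42,-0.93,0],"rotation":[0,0,0]},{"linear":[0.42,-0.93,0],"rotation":[0,0,0]}]' 0
python3 -m inch '[{"linear":[0.42,-0.93,0],"rotation":[0,0,0]},{"linear":[0.42,-0.93,0],"rotation":[0,0,0]},{"linear":[0.42,-0.93,0],"rotation":[0,0,0]},{"linear":[0.42,-0.93,0],"rotation":[0,0,0]},{"linear":[0,0,0],"rotation":[0,0,0]},{"linear":[0,0,0],"rotation":[0,0,0]},{"linear":[0,0,0],"rotation":[0,0,0]}]'
python3 - <<'E'
from h import *
t=load('t6');q=w(t,380.1,208.7,42);print(q);plan(q[0],q[1],200,184.5)
c=snap('top','t7');s=snap('side','s7')
im=np.hstack([cv2.resize(c['image'][135:220,185:275,::-1],(400,378),interpolation=2),cv2.resize(s['image'][260:350,285:380,::-1],(400,378),interpolation=2)]);cv2.imwrite('pics/g8.png',im)
E
```

```text
time_s: 30.7
position: [476.2, -294.7, 200.5]
tcp_rot: [179.9, -0.1, -175.5]
contact_force: [-0.2, 0.5, 0.2]
width: 1.0
grasp_force: 0.0
time_s: 31.28
position: [435.7, -408.3, 200.6]
tcp_rot: [179.9, -0.1, -175.5]
contact_force: [0.2, -0.1, 0.2]
width: 0.997
grasp_force: 0.0
[ 431.98241602 -403.18856973   42.        ]
at [ 435.7 -408.3  234.2] rpy [ 1.799e+02 -1.000e-01 -1.755e+02] turn 0.0 shift [0.109 0.18  1.141] /n 2
```

View pics/g8.png

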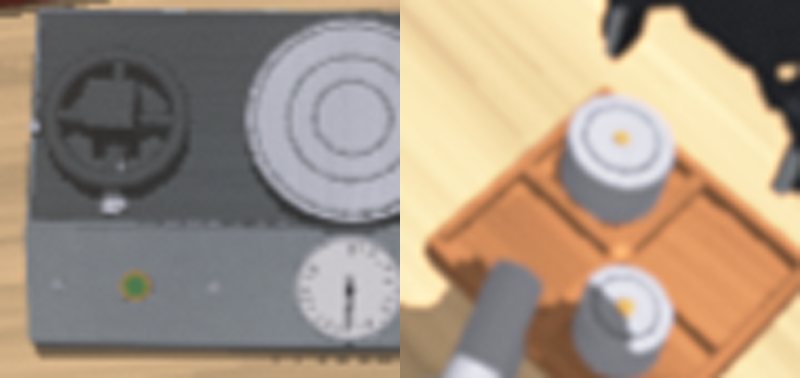

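```bash
python3 - <<'E'
from h import *
t=load('t6');s=load('s7');print(tri(s,(338.4,333.0),t,(380.2,208.7)))
t7=load('t7');e=w(t7,210.2,181.1,93);print(e,np.degrees(np.arctan2(e[1]-167,e[0]-643)))
# box lines: dark gaps; TCP
plan(432,-404,42,184.5)
E
```

```text
(array([ 431.3, -402.7,   43.5]), np.float64(1.0))
[576.9496705  175.05834255  93.        ] 173.0441156307739
at [ 436.3 -407.8  234.8] rpy [ 179.9   -0.  -175.4] turn 0.02 shift [0.133 0.138 6.427] /n 7
```

```bash

python3 -m inch '[{"linear":[0.13,0.15,1],"rotation":[0,0,0]},{"linear":[0,0,1],"rotation":[0,0,0]},{"linear":[0,0,1],"rotation":[0,0,0]},{"linear":[0,0,1],"rotation":[0,0,0]},{"linear":[0,0,0.9],"rotation":[0,0,0]},{"linear":[0,0,0.6],"rotation":[0,0,0]},{"linear":[0,0,0.4],"rotation":[0,0,0]},{"linear":[0,0,0.3],"rotation":[0,0,0]},{"linear":[0,0,0],"rotation":[0,0,0]},{"linear":[0,0,0],"rotation":[0,0,0]},{"linear":[0,0,0],"rotation":[0,0,0]}]' 0
python3 -c "
from h import *
plan(432,-403,41,184.5)"
```

```text
time_s: 32.3
position: [432.8, -405.2, 16.8]
tcp_rot: [-179.9, 0.1, -175.4]
contact_force: [-1.0, 0.0, 0.3]
width: 0.998
grasp_force: 0.0
at [ 432.8 -405.2   50.4] rpy [-1.799e+02  1.000e-01 -1.754e+02] turn 0.01 shift [0.02  0.076 0.313] /n 1
```

```bash

python3 -m inch '[{"linear":[0.02,0.076,0.15],"rotation":[0,0,0]},{"linear":[0,0,0.15],"rotation":[0,0,0]},{"linear":[0,0,0],"rotation":[0,0,0]},{"linear":[0,0,0],"rotation":[0,0,0]}]' 0|sed -n '2p;4p'
python3 -m inch '[{"linear":[0,0,0],"rotation":[0,0,0]},{"linear":[0,0,0],"rotation":[0,0,0]},{"linear":[0,0,0],"rotation":[0,0,0]},{"linear":[0,0,0],"rotation":[0,0,0]},{"linear":[0,0,0],"rotation":[0,0,0]},{"linear":[0,0,0],"rotation":[0,0,0]},{"linear":[0,0,0],"rotation":[0,0,0]},{"linear":[0,0,0],"rotation":[0,0,0]}]' 1 40
```

```text
position: [431.0, -402.5, 6.7]
contact_force: [-0.9, -0.7, 0.4]
time_s: 33.3
position: [431.4, -402.8, 7.2]
tcp_rot: [-180.0, 0.0, -175.5]
contact_force: [-1.0, 2.3, 5.1]
width: 0.543
grasp_force: 41.2
```

```bash

python3 -m inch '[{"linear":[0,0,-0.4],"rotation":[0,0,0]},{"linear":[0,0,-0.9],"rotation":[0,0,0]},{"linear":[0,0,-1],"rotation":[0,0,0]},{"linear":[0,0,-1],"rotation":[0,0,0]},{"linear":[0,0,-1],"rotation":[0,0,0]},{"linear":[0,0,-1],"rotation":[0,0,0]},{"linear":[0,0,0],"rotation":[0,0,0]},{"linear":[0,0,0],"rotation":[0,0,0]},{"linear":[0,0,0],"rotation":[0,0,0]}]'
python3 -c "
from h import *
plan(622.5,-11.2,180,184.5)"
```

```text
time_s: 34.05
position: [430.3, -401.7, 164.2]
tcp_rot: [179.9, -0.1, -175.5]
contact_force: [0.2, -0.0, -5.5]
width: 0.54
grasp_force: 44.0
at [ 430.3 -401.7  197.8] rpy [ 1.799e+02 -1.000e-01 -1.755e+02] turn 0.0 shift [-7.407 12.474  0.594] /n 14
```

```bash

python3 -m inch '[{"linear":[-0.3,0.5,0],"rotation":[0,0,0]},{"linear":[-0.5,0.84,0],"rotation":[0,0,0]},{"linear":[-0.55,0.926,0],"rotation":[0,0,0]},{"linear":[-0.55,0.926,0],"rotation":[0,0,0]},{"linear":[-0.55,0.926,0],"rotation":[0,0,0]},{"linear":[-0.55,0.926,0],"rotation":[0,0,0]},{"linear":[-0.55,0.926,0],"rotation":[0,0,0]},{"linear":[-0.55,0.926,0],"rotation":[0,0,0]},{"linear":[-0.55,0.926,0],"rotation":[0,0,0]},{"linear":[-0.55,0.926,0],"rotation":[0,0,0]},{"linear":[-0.55,0.926,0],"rotation":[0,0,0]},{"linear":[-0.55,0.926,0],"rotation":[0,0,0]},{"linear":[-0.55,0.926,0],"rotation":[0,0,0]},{"linear":[-0.4,0.67,0],"rotation":[0,0,0]},{"linear":[-0.16,0.27,0],"rotation":[0,0,0]},{"linear":[0,0,0],"rotation":[0,0,0]},{"linear":[0,0,0],"rotation":[0,0,0]},{"linear":[0,0,0],"rotation":[0,0,0]}]'
python3 -c "
from h import *
plan(622.5,-11.2,152,184.5)"
```

```text
time_s: 35.55
position: [622.0, -13.3, 164.3]
tcp_rot: [-180.0, -0.2, -175.5]
contact_force: [0.4, -0.3, -4.7]
width: 0.542
grasp_force: 43.8
at [622.  -13.3 197.9] rpy [-180.    -0.2 -175.5] turn -0.01 shift [-0.023  0.068  1.53 ] /n 2
```

```bash

python3 -m inch '[{"linear":[-0.02,0.07,0.5],"rotation":[0,0,0]},{"linear":[0,0,0.5],"rotation":[0,0,0]},{"linear":[0,0,0.3],"rotation":[0,0,0]},{"linear":[0,0,0.15],"rotation":[0,0,0]},{"linear":[0,0,0.08],"rotation":[0,0,0]},{"linear":[0,0,0],"rotation":[0,0,0]},{"linear":[0,0,0],"rotation":[0,0,0]},{"linear":[0,0,0],"rotation":[0,0,0]}]' |sed -n '2p;4p'
python3 -m inch '[{"linear":[0,0,0.04],"rotation":[0,0,0]},{"linear":[0,0,0.04],"rotation":[0,0,0]},{"linear":[0,0,0],"rotation":[0,0,0]},{"linear":[0,0,0],"rotation":[0,0,0]}]' |sed -n '2p;4p'
python3 -m inch '[{"linear":[0,0,0.04],"rotation":[0,0,0]},{"linear":[0,0,0.04],"rotation":[0,0,0]},{"linear":[0,0,0],"rotation":[0,0,0]},{"linear":[0,0,0],"rotation":[0,0,0]}]' |sed -n '2p;4p'
python3 -m inch '[{"linear":[0,0,0.04],"rotation":[0,0,0]},{"linear":[0,0,0.04],"rotation":[0,0,0]},{"linear":[0,0,0],"rotation":[0,0,0]},{"linear":[0,0,0],"rotation":[0,0,0]}]' |sed -n '2p;4p'
```

```text
position: [624.4, -10.5, 120.7]
contact_force: [0.5, -0.2, -4.4]
position: [623.7, -10.2, 117.5]
contact_force: [0.5, 0.4, -4.8]
position: [623.6, -10.2, 114.9]
contact_force: [0.1, 0.3, -5.2]
position: [623.9, -10.3, 112.9]
contact_force: [0.2, -0.0, -3.7]
```

```bash

python3 -m inch '[{"linear":[0,0,0.04],"rotation":[0,0,0]},{"linear":[0,0,0.04],"rotation":[0,0,0]},{"linear":[0,0,0.04],"rotation":[0,0,0]},{"linear":[0,0,0],"rotation":[0,0,0]},{"linear":[0,0,0],"rotation":[0,0,0]}]' |sed -n '2p;4p'
python3 -m inch '[{"linear":[0,0,0.03],"rotation":[0,0,0]},{"linear":[0,0,0],"rotation":[0,0,0]},{"linear":[0,0,0],"rotation":[0,0,0]},{"linear":[0,0,0],"rotation":[0,0,0]}]' |sed -n '2p;4p'
```

```text
position: [623.9, -10.2, 109.3]
contact_force: [-1.0, 0.2, -0.2]
position: [623.9, -10.2, 108.3]
contact_force: [-0.4, 0.6, 0.4]
```

```bash

python3 -m inch '[{"linear":[0,0,0],"rotation":[0,0,0]},{"linear":[0,0,0],"rotation":[0,0,0]},{"linear":[0,0,0],"rotation":[0,0,0]},{"linear":[0,0,0],"rotation":[0,0,0]},{"linear":[0,0,-0.3],"rotation":[0,0,0]},{"linear":[0,0,-0.6],"rotation":[0,0,0]},{"linear":[0,0,-0.8],"rotation":[0,0,0]},{"linear":[0,0,-0.3],"rotation":[0,0,0]},{"linear":[0,0,0],"rotation":[0,0,0]},{"linear":[0,0,0],"rotation":[0,0,0]},{"linear":[0,0,0],"rotation":[0,0,0]},{"linear":[0,0,0],"rotation":[0,0,0]},{"linear":[0,0,0],"rotation":[0,0,0]},{"linear":[0,0,0],"rotation":[0,0,0]},{"linear":[0,0,0],"rotation":[0,0,0]},{"linear":[0,0,0],"rotation":[0,0,0]},{"linear":[0,0,0],"rotation":[0,0,0]},{"linear":[0,0,0],"rotation":[0,0,0]},{"linear":[0,0,0],"rotation":[0,0,0]},{"linear":[0,0,0],"rotation":[0,0,0]}]' 0 40
python3 -m inch '[{"linear":[0,0,0],"rotation":[0,0,0]},{"linear":[0,0,0],"rotation":[0,0,0]},{"linear":[0,0,0],"rotation":[0,0,0]},{"linear":[0,0,0],"rotation":[0,0,0]},{"linear":[0,0,0],"rotation":[0,0,0]},{"linear":[0,0,0],"rotation":[0,0,0]},{"linear":[0,0,0],"rotation":[0,0,0]},{"linear":[0,0,0],"rotation":[0,0,0]},{"linear":[0,0,0],"rotation":[0,0,0]},{"linear":[0,0,0],"rotation":[0,0,0]},{"linear":[0,0,0],"rotation":[0,0,0]},{"linear":[0,0,0],"rotation":[0,0,0]}]' | sed -n 2p
python3 - <<'E'
from h import *
s=snap('side','s8');plan(623.9,-10.2,141.9,184.5)
im=np.hstack([cv2.resize(s['image'][140:245,225:350,::-1],(400,336),interpolation=2),cv2.resize(s['image'][260:350,285:380,::-1],(400,336),interpolation=2)]);cv2.imwrite('pics/g9.png',im)
E
```

```text
time_s: 39.63
position: [623.8, -10.2, 168.2]
tcp_rot: [-180.0, 0.0, -175.5]
contact_force: [0.1, -0.8, -0.3]
width: 1.0
grasp_force: 0.0
position: [623.7, -10.3, 168.2]
at [623.7 -10.3 201.8] rpy [ 180.    -0.  -175.5] turn 0.0 shift [-6.000e-03  1.000e-03  1.995e+00] /n 3
```

View pics/g9.png

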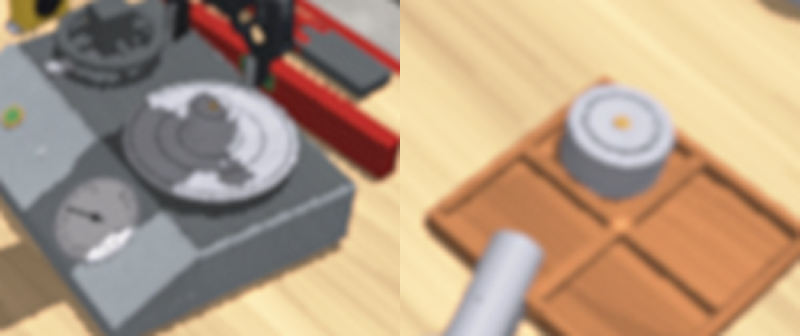

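```bash

python3 -c "
from h import *
print(px(load('s8'),(623.9,-10.2,143.5)))"
python3 -m inch '[{"linear":[0,0,0.5],"rotation":[0,0,0]},{"linear":[0,0,0.6],"rotation":[0,0,0]},{"linear":[0,0,0.5],"rotation":[0,0,0]},{"linear":[0,0,0.3],"rotation":[0,0,0]},{"linear":[0,0,0.08],"rotation":[0,0,0]},{"linear":[0,0,0],"rotation":[0,0,0]},{"linear":[0,0,0],"rotation":[0,0,0]},{"linear":[0,0,0],"rotation":[0,0,0]}]' 0 | sed -n '2p;4p'
python3 -m inch '[{"linear":[0,0,0],"rotation":[0,0,0]},{"linear":[0,0,0],"rotation":[0,0,0]},{"linear":[0,0,0],"rotation":[0,0,0]},{"linear":[0,0,0],"rotation":[0,0,0]},{"linear":[0,0,0],"rotation":[0,0,0]},{"linear":[0,0,0],"rotation":[0,0,0]},{"linear":[0,0,0],"rotation":[0,0,0]},{"linear":[0,0,0],"rotation":[0,0,0]}]' 1 40
```

```text
(np.float64(291.3460611894938), np.float64(173.09284117171003))
position: [624.6, -10.4, 109.9]
contact_force: [-0.3, 0.8, -0.1]
time_s: 42.02
position: [624.0, -10.2, 108.9]
tcp_rot: [-180.0, 0.0, -175.5]
contact_force: [0.1, 0.9, 0.7]
width: 0.547
grasp_force: 43.0
```

```bash

python3 -m inch '[{"linear":[0,0,-0.1],"rotation":[0,0,0]},{"linear":[0,0,-0.2],"rotation":[0,0,0]},{"linear":[0,0,-0.4],"rotation":[0,0,0]},{"linear":[0,0,-0.6],"rotation":[0,0,0]},{"linear":[0,0,-0.6],"rotation":[0,0,0]},{"linear":[0,0,0],"rotation":[0,0,0]},{"linear":[0,0,0],"rotation":[0,0,0]},{"linear":[0,0,0],"rotation":[0,0,0]}]'
python3 -c "
from h import *
plan(430,-408,200,184.5)"
```

```text
time_s: 42.68
position: [622.7, -10.1, 164.4]
tcp_rot: [180.0, -0.1, -175.5]
contact_force: [-0.1, 0.1, -5.5]
width: 0.542
grasp_force: 42.9
at [622.7 -10.1 198. ] rpy [ 1.800e+02 -1.000e-01 -1.755e+02] turn 0.0 shift [  7.443 -12.718  -0.066] /n 14
```

```bash

python3 -m inch '[{"linear":[0.3,-0.513,0],"rotation":[0,0,0]},{"linear":[0.5,-0.854,0],"rotation":[0,0,0]},{"linear":[0.55,-0.94,0],"rotation":[0,0,0]},{"linear":[0.55,-0.94,0],"rotation":[0,0,0]},{"linear":[0.55,-0.94,0],"rotation":[0,0,0]},{"linear":[0.55,-0.94,0],"rotation":[0,0,0]},{"linear":[0.55,-0.94,0],"rotation":[0,0,0]},{"linear":[0.55,-0.94,0],"rotation":[0,0,0]},{"linear":[0.55,-0.94,0],"rotation":[0,0,0]},{"linear":[0.55,-0.94,0],"rotation":[0,0,0]},{"linear":[0.55,-0.94,0],"rotation":[0,0,0]},{"linear":[0.55,-0.94,0],"rotation":[0,0,0]},{"linear":[0.55,-0.94,0],"rotation":[0,0,0]},{"linear":[0.42,-0.71,0],"rotation":[0,0,0]},{"linear":[0.17,-0.3,0],"rotation":[0,0,0]},{"linear":[0,0,0],"rotation":[0,0,0]},{"linear":[0,0,0],"rotation":[0,0,0]},{"linear":[0,0,0],"rotation":[0,0,0]}]' | sed -n '2p;4,6p'
python3 -m inch '[{"linear":[0,0,0.9],"rotation":[0,0,0]},{"linear":[0,0,1],"rotation":[0,0,0]},{"linear":[0,0,1],"rotation":[0,0,0]},{"linear":[0,0,0.9],"rotation":[0,0,0]},{"linear":[0,0,0.6],"rotation":[0,0,0]},{"linear":[0,0,0.3],"rotation":[0,0,0]},{"linear":[0,0,0],"rotation":[0,0,0]},{"linear":[0,0,0],"rotation":[0,0,0]},{"linear":[0,0,0],"rotation":[0,0,0]}]' | sed -n '2p;4p'
python3 -c "
from h import *
plan(430,-408,41,184.5)"
```

```text
position: [431.3, -406.6, 164.9]
contact_force: [-0.7, -0.7, -5.0]
width: 0.543
grasp_force: 42.8
position: [432.6, -408.8, 26.3]
contact_force: [0.1, -0.5, -4.2]
at [ 432.6 -408.8   59.9] rpy [-1.799e+02  1.000e-01 -1.754e+02] turn 0.01 shift [0.083 0.034 0.631] /n 1
```

```bash

python3 -m inch '[{"linear":[0.06,0.03,0.3],"rotation":[0,0,0]},{"linear":[0,0,0.2],"rotation":[0,0,0]},{"linear":[0,0,0],"rotation":[0,0,0]},{"linear":[0,0,0],"rotation":[0,0,0]},{"linear":[0,0,0],"rotation":[0,0,0]}]' | sed -n '2p;4p'
python3 -m inch '[{"linear":[0,0,0.06],"rotation":[0,0,0]},{"linear":[0,0,0],"rotation":[0,0,0]},{"linear":[0,0,0],"rotation":[0,0,0]}]' | sed -n '2p;4p'
python3 -m inch '[{"linear":[0,0,0.05],"rotation":[0,0,0]},{"linear":[0,0,0],"rotation":[0,0,0]},{"linear":[0,0,0],"rotation":[0,0,0]}]' | sed -n '2p;4p'
```

```text
position: [429.4, -407.5, 9.9]
contact_force: [0.9, -1.3, -4.9]
position: [429.7, -407.8, 8.2]
contact_force: [0.1, -0.1, -4.9]
position: [429.7, -407.8, 8.1]
contact_force: [-2.3, 2.6, 7.6]
```

```bash

python3 -m inch '[{"linear":[0,0,0],"rotation":[0,0,0]},{"linear":[0,0,0],"rotation":[0,0,0]},{"linear":[0,0,0],"rotation":[0,0,0]},{"linear":[0,0,0],"rotation":[0,0,0]},{"linear":[0,0,-0.4],"rotation":[0,0,0]},{"linear":[0,0,-0.9],"rotation":[0,0,0]},{"linear":[0,0,-1],"rotation":[0,0,0]},{"linear":[0,0,-1],"rotation":[0,0,0]},{"linear":[0,0,0],"rotation":[0,0,0]},{"linear":[0,0,0],"rotation":[0,0,0]},{"linear":[0,0,0],"rotation":[0,0,0]}]' 0 | sed -n '2p;4p'
python3 - <<'E'
from h import *
plan(500,-332,150,184.5)
s=eyes.camera('side');np.savez('pics/s9.npz',**s);d=load('s8')
u,v=px(s,(500,-332,50));print(u,v)
a=s['image'][int(v)-10:int(v)+11,int(u)-12:int(u)+13].astype(int);b=d['image'][int(v)-10:int(v)+11,int(u)-12:int(u)+13].astype(int);print(np.abs(a-b).mean())
# orange dots
for im,n in((s,'side'),):
    I=im['image'].astype(int);m=(I[...,0]-I[...,2]>40)
    for X in((500,-332,50),(430,-408,42)):
        u,v=map(int,px(im,X));sub=(I[v-6:v+7,u-6:u+7,0]-I[v-6:v+7,u-6:u+7,2]).clip(25)-25
        yy,xx=np.mgrid[v-6:v+7,u-6:u+7];print(n,X,(sub*xx).sum()/sub.sum(),(sub*yy).sum()/sub.sum(),sub.max(),px(im,X))
E
```

```text
position: [429.4, -407.3, 105.8]
contact_force: [0.3, -0.1, -0.4]
at [ 429.4 -407.3  139.4] rpy [-180.     0.  -175.5] turn 0.0 shift [-2.543  2.318 -0.355] /n 3
337.5907885197471 292.43755650525657
119.4184126984127
side (500, -332, 50) 337.7307692307692 292.88461538461536 14 (np.float64(337.5907885197471), np.float64(292.43755650525657))
side (430, -408, 42) 339.25925925925924 334.77037037037036 44 (np.float64(339.8552225662905), np.float64(335.4406249820824))
```

```bash

python3 -m inch '[{"linear":[-0.85,0.775,0],"rotation":[0,0,0]},{"linear":[-0.85,0.775,0],"rotation":[0,0,0]},{"linear":[-0.85,0.775,0],"rotation":[0,0,0]},{"linear":[0,0,0],"rotation":[0,0,0]},{"linear":[0,0,0],"rotation":[0,0,0]},{"linear":[0,0,0],"rotation":[0,0,0]},{"linear":[0,0,0],"rotation":[0,0,0]}]' 0 | sed -n '2p;4p'
python3 -c "
from h import *
plan(500,-332,44,184.5)"
```

```text
position: [499.2, -332.2, 104.7]
contact_force: [0.3, -0.3, 0.5]
at [ 499.2 -332.2  138.3] rpy [ 1.800e+02 -1.000e-01 -1.755e+02] turn -0.01 shift [-0.028  0.005  3.143] /n 4
```

```bash

python3 -m inch '[{"linear":[0,0,0.8],"rotation":[0,0,0]},{"linear":[0,0,0.8],"rotation":[0,0,0]},{"linear":[0,0,0.7],"rotation":[0,0,0]},{"linear":[0,0,0.4],"rotation":[0,0,0]},{"linear":[0,0,0.3],"rotation":[0,0,0]},{"linear":[0,0,0.14],"rotation":[0,0,0]},{"linear":[0,0,0],"rotation":[0,0,0]},{"linear":[0,0,0],"rotation":[0,0,0]},{"linear":[0,0,0],"rotation":[0,0,0]}]' 0 | sed -n '2p;4p'
python3 -m inch '[{"linear":[0,0,0],"rotation":[0,0,0]},{"linear":[0,0,0],"rotation":[0,0,0]},{"linear":[0,0,0],"rotation":[0,0,0]},{"linear":[0,0,0],"rotation":[0,0,0]},{"linear":[0,0,0],"rotation":[0,0,0]},{"linear":[0,0,0],"rotation":[0,0,0]},{"linear":[0,0,0],"rotation":[0,0,0]}]' 1 50
python3 -m inch '[{"linear":[0,0,-0.4],"rotation":[0,0,0]},{"linear":[0,0,-0.9],"rotation":[0,0,0]},{"linear":[0,0,-1],"rotation":[0,0,0]},{"linear":[0,0,-1],"rotation":[0,0,0]},{"linear":[0,0,-1],"rotation":[0,0,0]},{"linear":[0,0,-1],"rotation":[0,0,0]},{"linear":[0,0,0],"rotation":[0,0,0]},{"linear":[0,0,0],"rotation":[0,0,0]},{"linear":[0,0,0],"rotation":[0,0,0]}]'
python3 -c "
from h import *
plan(622.5,-11.2,180,184.5)"
```

```text
position: [501.0, -332.6, 12.4]
contact_force: [0.4, -0.0, 0.1]
time_s: 48.73
position: [500.8, -332.7, 12.6]
tcp_rot: [-179.9, 0.1, -175.5]
contact_force: [-1.0, -0.3, 4.3]
width: 0.687
grasp_force: 53.3
time_s: 49.48
position: [498.9, -330.6, 168.2]
tcp_rot: [179.8, -0.2, -175.5]
contact_force: [-0.4, -0.8, -9.6]
width: 0.685
grasp_force: 58.3
at [ 498.9 -330.6  201.8] rpy [ 179.8   -0.2 -175.5] turn 0.01 shift [-4.943 10.291  0.728] /n 11
```

```bash

python3 -m inch '[{"linear":[-0.25,0.5,0],"rotation":[0,0,0]},{"linear":[-0.4,0.84,0],"rotation":[0,0,0]},{"linear":[-0.44,0.92,0],"rotation":[0,0,0]},{"linear":[-0.44,0.92,0],"rotation":[0,0,0]},{"linear":[-0.44,0.92,0],"rotation":[0,0,0]},{"linear":[-0.44,0.92,0],"rotation":[0,0,0]},{"linear":[-0.44,0.92,0],"rotation":[0,0,0]},{"linear":[-0.44,0.92,0],"rotation":[0,0,0]},{"linear":[-0.44,0.92,0],"rotation":[0,0,0]},{"linear":[-0.44,0.92,0],"rotation":[0,0,0]},{"linear":[-0.44,0.92,0],"rotation":[0,0,0]},{"linear":[-0.28,0.54,0],"rotation":[0,0,0]},{"linear":[-0.05,0.13,0],"rotation":[0,0,0]},{"linear":[0,0,0],"rotation":[0,0,0]},{"linear":[0,0,0],"rotation":[0,0,0]},{"linear":[0,0,0],"rotation":[0,0,0]}]' | sed -n '2p;4p'
python3 -c "
from h import *
plan(622.5,-11.2,157,184.5)"
```

```text
position: [622.3, -13.3, 168.7]
contact_force: [0.0, -0.6, -8.0]
at [622.3 -13.3 202.3] rpy [ 180.    -0.2 -175.5] turn -0.01 shift [-0.012  0.069  1.51 ] /n 2
```

```bash

python3 -m inch '[{"linear":[0.02,0.05,0.5],"rotation":[0,0,0]},{"linear":[0,0,0.5],"rotation":[0,0,0]},{"linear":[0,0,0.3],"rotation":[0,0,0]},{"linear":[0,0,0.15],"rotation":[0,0,0]},{"linear":[0,0,0.05],"rotation":[0,0,0]},{"linear":[0,0,0],"rotation":[0,0,0]},{"linear":[0,0,0],"rotation":[0,0,0]},{"linear":[0,0,0],"rotation":[0,0,0]}]' |sed -n '2p;4p'
python3 -m inch '[{"linear":[0,0,0.04],"rotation":[0,0,0]},{"linear":[0,0,0.04],"rotation":[0,0,0]},{"linear":[0,0,0.04],"rotation":[0,0,0]},{"linear":[0,0,0],"rotation":[0,0,0]},{"linear":[0,0,0],"rotation":[0,0,0]}]' |sed -n '2p;4p'
python3 -m inch '[{"linear":[0,0,0.04],"rotation":[0,0,0]},{"linear":[0,0,0.04],"rotation":[0,0,0]},{"linear":[0,0,0.04],"rotation":[0,0,0]},{"linear":[0,0,0],"rotation":[0,0,0]},{"linear":[0,0,0],"rotation":[0,0,0]}]' |sed -n '2p;4p'
python3 -m inch '[{"linear":[0,0,0.04],"rotation":[0,0,0]},{"linear":[0,0,0.04],"rotation":[0,0,0]},{"linear":[0,0,0.04],"rotation":[0,0,0]},{"linear":[0,0,0],"rotation":[0,0,0]},{"linear":[0,0,0],"rotation":[0,0,0]}]' |sed -n '2p;4p'
```

```text
position: [623.6, -11.2, 126.2]
contact_force: [0.1, 0.4, -9.6]
position: [622.8, -10.9, 121.6]
contact_force: [-0.4, 0.5, -8.9]
position: [623.1, -11.0, 118.3]
contact_force: [-0.5, -0.6, -6.1]
position: [623.1, -10.9, 114.7]
contact_force: [-1.4, 0.2, -3.4]
```

```bash

python3 -m inch '[{"linear":[0,0,0.04],"rotation":[0,0,0]},{"linear":[0,0,0.04],"rotation":[0,0,0]},{"linear":[0,0,0.04],"rotation":[0,0,0]},{"linear":[0,0,0],"rotation":[0,0,0]},{"linear":[0,0,0],"rotation":[0,0,0]}]' |sed -n '2p;4p'
python3 -m inch '[{"linear":[0,0,0.04],"rotation":[0,0,0]},{"linear":[0,0,0.03],"rotation":[0,0,0]},{"linear":[0,0,0],"rotation":[0,0,0]},{"linear":[0,0,0],"rotation":[0,0,0]},{"linear":[0,0,0],"rotation":[0,0,0]}]' |sed -n '2p;4p'
python3 -m inch '[{"linear":[0,0,0],"rotation":[0,0,0]},{"linear":[0,0,0],"rotation":[0,0,0]},{"linear":[0,0,0],"rotation":[0,0,0]},{"linear":[0,0,0],"rotation":[0,0,0]},{"linear":[0,0,-0.3],"rotation":[0,0,0]},{"linear":[0,0,-0.6],"rotation":[0,0,0]},{"linear":[0,0,-0.8],"rotation":[0,0,0]},{"linear":[0,0,-0.3],"rotation":[0,0,0]},{"linear":[0,0,0],"rotation":[0,0,0]},{"linear":[0,0,0],"rotation":[0,0,0]},{"linear":[0,0,0],"rotation":[0,0,0]},{"linear":[0,0,0],"rotation":[0,0,0]},{"linear":[0,0,0],"rotation":[0,0,0]},{"linear":[0,0,0],"rotation":[0,0,0]},{"linear":[0,0,0],"rotation":[0,0,0]},{"linear":[0,0,0],"rotation":[0,0,0]},{"linear":[0,0,0],"rotation":[0,0,0]},{"linear":[0,0,0],"rotation":[0,0,0]},{"linear":[0,0,0],"rotation":[0,0,0]},{"linear":[0,0,0],"rotation":[0,0,0]}]' 0 | sed -n '1,2p'
python3 -m inch '[{"linear":[0,0,0],"rotation":[0,0,0]},{"linear":[0,0,0],"rotation":[0,0,0]},{"linear":[0,0,0],"rotation":[0,0,0]},{"linear":[0,0,0],"rotation":[0,0,0]},{"linear":[0,0,0],"rotation":[0,0,0]},{"linear":[0,0,0],"rotation":[0,0,0]},{"linear":[0,0,0],"rotation":[0,0,0]},{"linear":[0,0,0],"rotation":[0,0,0]},{"linear":[0,0,0],"rotation":[0,0,0]},{"linear":[0,0,0],"rotation":[0,0,0]},{"linear":[0,0,0],"rotation":[0,0,0]},{"linear":[0,0,0],"rotation":[0,0,0]}]' | sed -n 2p
python3 - <<'E'
from h import *
s=eyes.camera('side');np.savez('pics/s10.npz',**s);X=(623,-11,115-11+42);u,v=px(s,X);print(u,v)
I=s['image'].astype(int);r=(I[...,0]-I[...,2])[int(v)-7:int(v)+8,int(u)-7:int(u)+8];print(int(u)-7,int(v)-7);print(r)
E
```

```text
position: [623.1, -11.0, 111.1]
contact_force: [-0.9, 1.1, -1.0]
position: [623.1, -11.0, 109.0]
contact_force: [-1.8, -0.2, -0.6]
time_s: 55.23
position: [622.9, -11.0, 168.8]
position: [622.9, -11.0, 168.8]
291.3496626224342 172.6940373547945
284 165
[[ -7  -7  -7  -8  -6  -6  -8  -8  -7  -8  -7  -8  -7  -8  -8]
 [ -7  -7  -8  -7  -9  -9  -9  -9  -9  -8  -9  -8  -8  -7  -8]
 [ -8  -7  -7  -8  -9 -10 -11 -12 -10 -10 -10  -9  -9  -8  -9]
 [ -8  -7  -7  -7  -8  -9 -11 -11 -12 -11 -11 -11 -11 -10 -10]
 [ -7  -6  -6  -7  -7  -7  -8  -9 -10  -9 -10 -11 -11 -11 -12]
 [ -6  -6  -6  -6  -6  -4  -4  -4  -7  -9 -10 -10 -11 -11 -11]
 [ -5  -6  -7  -7  -2   6  12   9   1  -5  -9 -11 -10 -10 -11]
 [ -6  -7  -7  -6   1  17  34  32  16   1  -7 -10 -10 -11 -11]
 [ -6  -7  -6  -7  -1  16  35  37  22   5  -6  -9 -11 -10 -11]
 [ -6  -6  -6  -6  -5   3  14  16   9   0  -6  -8 -10 -10 -11]
 [ -6  -5  -5  -6  -6  -5  -2  -1  -3  -6  -7  -8 -10  -9 -12]
 [ -6  -5  -5  -5  -7  -6  -6  -6  -6  -5  -6  -6  -8 -10 -11]
 [ -6  -7  -4  -5  -5  -6  -6  -6  -6  -6  -6  -6  -6  -8  -9]
 [ -7  -6  -6  -6  -6  -6  -6  -5  -7  -7  -5  -5  -6  -7  -7]
 [ -6  -6  -6  -6  -6  -6  -7  -7  -7  -7  -6  -5  -5  -6  -7]]
```

The dot is where an upright, fully sunk weight should be. Regrasping.

```bash

python3 -m inch '[{"linear":[0,0,0.5],"rotation":[0,0,0]},{"linear":[0,0,0.6],"rotation":[0,0,0]},{"linear":[0,0,0.5],"rotation":[0,0,0]},{"linear":[0,0,0.3],"rotation":[0,0,0]},{"linear":[0,0,0.08],"rotation":[0,0,0]},{"linear":[0,0,0],"rotation":[0,0,0]},{"linear":[0,0,0],"rotation":[0,0,0]},{"linear":[0,0,0],"rotation":[0,0,0]}]' 0 | sed -n '2p;4p'
python3 -m inch '[{"linear":[0,0,0],"rotation":[0,0,0]},{"linear":[0,0,0],"rotation":[0,0,0]},{"linear":[0,0,0],"rotation":[0,0,0]},{"linear":[0,0,0],"rotation":[0,0,0]},{"linear":[0,0,0],"rotation":[0,0,0]},{"linear":[0,0,0],"rotation":[0,0,0]},{"linear":[0,0,0],"rotation":[0,0,0]},{"linear":[0,0,0],"rotation":[0,0,0]}]' 1 50 | sed -n '2p;4,6p'
python3 -m inch '[{"linear":[0,0,-0.1],"rotation":[0,0,0]},{"linear":[0,0,-0.2],"rotation":[0,0,0]},{"linear":[0,0,-0.4],"rotation":[0,0,0]},{"linear":[0,0,-0.6],"rotation":[0,0,0]},{"linear":[0,0,-0.6],"rotation":[0,0,0]},{"linear":[0,0,0],"rotation":[0,0,0]},{"linear":[0,0,0],"rotation":[0,0,0]},{"linear":[0,0,0],"rotation":[0,0,0]}]'
python3 -c "
from h import *
plan(499,-331,200,184.5)"
```

```text
position: [623.8, -11.1, 110.4]
contact_force: [0.6, -0.8, 1.0]
position: [623.3, -10.9, 109.6]
contact_force: [1.3, 1.8, 1.2]
width: 0.684
grasp_force: 56.6
time_s: 58.28
position: [621.2, -10.9, 164.4]
tcp_rot: [180.0, -0.2, -175.5]
contact_force: [-1.2, 0.0, -9.4]
width: 0.68
grasp_force: 56.3
at [621.2 -10.9 198. ] rpy [ 180.    -0.2 -175.5] turn 0.0 shift [  4.897 -10.319  -0.067] /n 11
```

```bash

python3 -m inch '[{"linear":[0.25,-0.5,0],"rotation":[0,0,0]},{"linear":[0.4,-0.84,0],"rotation":[0,0,0]},{"linear":[0.44,-0.92,0],"rotation":[0,0,0]},{"linear":[0.44,-0.92,0],"rotation":[0,0,0]},{"linear":[0.44,-0.92,0],"rotation":[0,0,0]},{"linear":[0.44,-0.92,0],"rotation":[0,0,0]},{"linear":[0.44,-0.92,0],"rotation":[0,0,0]},{"linear":[0.44,-0.92,0],"rotation":[0,0,0]},{"linear":[0.44,-0.92,0],"rotation":[0,0,0]},{"linear":[0.44,-0.92,0],"rotation":[0,0,0]},{"linear":[0.44,-0.92,0],"rotation":[0,0,0]},{"linear":[0.25,-0.57,0],"rotation":[0,0,0]},{"linear":[0.04,-0.13,0],"rotation":[0,0,0]},{"linear":[0,0,0],"rotation":[0,0,0]},{"linear":[0,0,0],"rotation":[0,0,0]},{"linear":[0,0,0],"rotation":[0,0,0]},{"linear":[0,0,0],"rotation":[0,0,0]}]' | sed -n '2p;4p'
python3 -m inch '[{"linear":[0,0,0.9],"rotation":[0,0,0]},{"linear":[0,0,1],"rotation":[0,0,0]},{"linear":[0,0,1],"rotation":[0,0,0]},{"linear":[0,0,0.8],"rotation":[0,0,0]},{"linear":[0,0,0.4],"rotation":[0,0,0]},{"linear":[0,0,0],"rotation":[0,0,0]},{"linear":[0,0,0],"rotation":[0,0,0]},{"linear":[0,0,0],"rotation":[0,0,0]},{"linear":[0,0,0],"rotation":[0,0,0]}]' | sed -n '2p;4p'
python3 -c "
from h import *
plan(500.3,-332,46.5,184.5)"
```

```text
position: [500.9, -329.7, 165.9]
contact_force: [0.3, 0.3, -8.6]
position: [502.3, -332.0, 45.2]
contact_force: [0.3, 0.1, -8.7]
at [ 502.3 -332.    78.8] rpy [-1.799e+02  1.000e-01 -1.754e+02] turn 0.01 shift [0.066 0.007 1.077] /n 2
```

```bash

python3 -m inch '[{"linear":[0.1,0.04,0.3],"rotation":[0,0,0]},{"linear":[0,0,0.2],"rotation":[0,0,0]},{"linear":[0,0,0],"rotation":[0,0,0]},{"linear":[0,0,0],"rotation":[0,0,0]},{"linear":[0,0,0],"rotation":[0,0,0]}]' | sed -n '2p;4p'
python3 -m inch '[{"linear":[0,0,0.1],"rotation":[0,0,0]},{"linear":[0,0,0.1],"rotation":[0,0,0]},{"linear":[0,0,0],"rotation":[0,0,0]},{"linear":[0,0,0],"rotation":[0,0,0]}]' | sed -n '2p;4p'
python3 -m inch '[{"linear":[0,0,0.1],"rotation":[0,0,0]},{"linear":[0,0,0],"rotation":[0,0,0]},{"linear":[0,0,0],"rotation":[0,0,0]}]' | sed -n '2p;4p'
```

```text
position: [497.6, -330.3, 28.3]
contact_force: [0.5, -0.3, -8.2]
position: [498.0, -330.3, 22.2]
contact_force: [-0.3, 0.6, -9.8]
position: [498.0, -330.4, 19.3]
contact_force: [1.2, -1.0, -9.1]
```

In the compartment; lower on to the floor.

```bash

python3 -m inch '[{"linear":[0,0,0.1],"rotation":[0,0,0]},{"linear":[0,0,0.06],"rotation":[0,0,0]},{"linear":[0,0,0],"rotation":[0,0,0]},{"linear":[0,0,0],"rotation":[0,0,0]}]' | sed -n '2p;4p'
python3 -m inch '[{"linear":[0,0,0.06],"rotation":[0,0,0]},{"linear":[0,0,0],"rotation":[0,0,0]},{"linear":[0,0,0],"rotation":[0,0,0]}]' | sed -n '2p;4p'
```

```text
position: [498.3, -330.4, 14.9]
contact_force: [3.0, 0.8, -4.9]
position: [498.3, -330.4, 14.8]
contact_force: [-0.5, 2.9, 7.8]
```

```bash

python3 -m inch '[{"linear":[0,0,0.03],"rotation":[0,0,0]},{"linear":[0,0,0],"rotation":[0,0,0]},{"linear":[0,0,0],"rotation":[0,0,0]}]' | sed -n '2p;4p'
```

```text
position: [498.3, -330.4, 14.8]
contact_force: [-2.1, 4.6, 14.6]
```

```bash

python3 -m inch '[{"linear":[0,0,-0.05],"rotation":[0,0,0]},{"linear":[0,0,0],"rotation":[0,0,0]},{"linear":[0,0,0],"rotation":[0,0,0]},{"linear":[0,0,0],"rotation":[0,0,0]},{"linear":[0,0,0],"rotation":[0,0,0]},{"linear":[0,0,-0.4],"rotation":[0,0,0]},{"linear":[0,0,-0.9],"rotation":[0,0,0]},{"linear":[0,0,-1],"rotation":[0,0,0]},{"linear":[0,0,-1],"rotation":[0,0,0]},{"linear":[0,0,-1],"rotation":[0,0,0]},{"linear":[0,0,-1],"rotation":[0,0,0]},{"linear":[0,0,-1],"rotation":[0,0,0]},{"linear":[0,0,0],"rotation":[0,0,0.7]},{"linear":[0,0,0],"rotation":[0,0,0.7]},{"linear":[0,0,0],"rotation":[0,0,0.7]},{"linear":[0,0,0],"rotation":[0,0,0]},{"linear":[0,0,0],"rotation":[0,0,0]}]' 0 
python3 - <<'E'
from h import *
plan(643.3,166.9,235.6,174)
s=eyes.camera('side');np.savez('pics/s11.npz',**s);I=s['image'].astype(int);t=eyes.camera('top');np.savez('pics/t11.npz',**t)
for X in((498.3,-330.4,50),(429.6,-407.8,42)):
  for nm,c in(('s',s),('t',t)):
    u,v=px(c,X);J=c['image'].astype(int);a,b=int(round(v))-5,int(round(u))-5;r=((J[...,0]-J[...,2])[a:a+11,b:b+11]-8).clip(0);yy,xx=np.mgrid[a:a+11,b:b+11];print(nm,(u,v),(r*xx).sum()/r.sum(),(r*yy).sum()/r.sum(),r.max())
    if r.max()>60: print(r)
E
```

```text
time_s: 63.7
position: [497.6, -330.2, 202.9]
tcp_rot: [-180.0, 0.0, 174.1]
contact_force: [0.5, 0.5, 0.1]
width: 1.001
grasp_force: 0.0
at [ 497.6 -330.2  236.5] rpy [-180.     0.   174.1] turn 0.02 shift [-3.097 16.988  0.031] /n 18
s (np.float64(336.60732411133154), np.float64(292.3411827806706)) 335.6280701754386 292.3099415204678 101
[[  0   0   0   0   0   0   0   0   0   0   0]
 [  0   0   0   0   0   0   0   0   0   0   0]
 [  0   0   0   0   0   0   0   0   0   0   0]
 [  0   0   0   7   1   0   0   0   0   0   0]
 [  0   0  28  60  53  23   0   0   0   0   0]
 [  0   5  49  95 101  60  11   0   0   0   0]
 [  0   0  39  78  90  60  12   0   0   0   0]
 [  0   0   6  27  31  19   0   0   0   0   0]
 [  0   0   0   0   0   0   0   0   0   0   0]
 [  0   0   0   0   0   0   0   0   0   0   0]
 [  0   0   0   0   0   0   0   0   0   0   0]]
t (np.float64(357.4892778080209), np.float64(191.8204986834052)) 357.7453703703704 192.40509259259258 88
[[ 0  0  0  0  0  0  0  0  0  0  0]
 [ 0  0  0  0  0  0  0  0  0  0  0]
 [ 0  0  0  0  0  0  0  0  0  0  0]
 [ 0  0  0  0  0  0  0  0  0
[... 330 characters left out ...]
4507042253521 334.74316487158245 114
[[  0   0   0   0   0   0   0   0   0   0   0]
 [  0   0   0   0   0   0   0   0   0   0   0]
 [  0   0   0   0   3   0   0   0   0   0   0]
 [  0   0   0  33  58  48  15   0   0   0   0]
 [  0   0  14  69 107  98  55   5   0   0   0]
 [  0   0  15  72 114 112  71  14   0   0   0]
 [  0   0   0  44  78  79  48   4   0   0   0]
 [  0   0   0   1  20  23   7   0   0   0   0]
 [  0   0   0   0   0   0   0   0   0   0   0]
 [  0   0   0   0   0   0   0   0   0   0   0]
 [  0   0   0   0   0   0   0   0   0   0   0]]
t (np.float64(381.48968900721684), np.float64(209.23472010010718)) nan nan 0<stdin>:6: RuntimeWarning: invalid value encountered in scalar divide
```

```bash

python3 -m inch '[{"linear":[-0.1,0.5,0],"rotation":[0,0,0]},{"linear":[-0.17,0.944,0],"rotation":[0,0,0]},{"linear":[-0.17,0.944,0],"rotation":[0,0,0]},{"linear":[-0.17,0.944,0],"rotation":[0,0,0]},{"linear":[-0.17,0.944,0],"rotation":[0,0,0]},{"linear":[-0.17,0.944,0],"rotation":[0,0,0]},{"linear":[-0.17,0.944,0],"rotation":[0,0,0]},{"linear":[-0.17,0.944,0],"rotation":[0,0,0]},{"linear":[-0.17,0.944,0],"rotation":[0,0,0]},{"linear":[-0.17,0.944,0],"rotation":[0,0,0]},{"linear":[-0.17,0.944,0],"rotation":[0,0,0]},{"linear":[-0.17,0.944,0],"rotation":[0,0,0]},{"linear":[-0.17,0.944,0],"rotation":[0,0,0]},{"linear":[-0.17,0.944,0],"rotation":[0,0,0]},{"linear":[-0.17,0.944,0],"rotation":[0,0,0]},{"linear":[-0.17,0.944,0],"rotation":[0,0,0]},{"linear":[-0.17,0.944,0],"rotation":[0,0,0]},{"linear":[-0.17,0.944,0],"rotation":[0,0,0]},{"linear":[-0.1,0.44,0],"rotation":[0,0,0]},{"linear":[0,0,0],"rotation":[0,0,0]}]' 0|sed -n '2p'
python3 -m inch '[{"linear":[0,0,0],"rotation":[0,0,0]},{"linear":[0,0,0],"rotation":[0,0,0]},{"linear":[0,0,0],"rotation":[0,0,0]}]'|sed -n '2p'
python3 - <<'E'
from h import *
print('big top',tri(load('s11'),(335.6,292.3),load('t11'),(357.7,192.4)))
plan(643.3,166.9,140.9,174)
s=eyes.camera('top');np.savez('pics/t12.npz',**s)
for n,X in(('big',(498.3,-330.4,50)),('small',(429.6,-407.8,42))):
    u,v=px(s,X);J=s['image'].astype(int);a,b=int(round(v))-5,int(round(u))-5;r=((J[...,0]-J[...,2])[a:a+11,b:b+11]-8).clip(0)[2:-2,2:-2];yy,xx=np.mgrid[a+2:a+9,b+2:b+9];print(n,(u,v),(r*xx).sum()/r.sum(),(r*yy).sum()/r.sum(),r.max())
E
```

```text
position: [642.8, 170.5, 201.9]
position: [642.6, 165.6, 202.4]
big top (array([ 495.4, -329.9,   52.4]), np.float64(0.7))
at [642.6 165.6 236. ] rpy [-180.    -0.   173.9] turn -0.01 shift [-0.018  0.044  3.169] /n 4
big (np.float64(357.4892778080209), np.float64(191.8204986834052)) 357.7584415584416 192.32987012987013 83
small (np.float64(381.48968900721684), np.float64(209.23472010010718)) 381.65263157894736 209.06578947368422 85
```

```bash
python3 - <<'E'
from h import *
s=eyes.camera('side');np.savez('pics/s12.npz',**s);t=load('t12')
im=np.hstack([cv2.resize(s['image'][272:348,290:366,::-1],(400,400),interpolation=2),cv2.resize(t['image'][172:232,338:398,::-1],(400,400),interpolation=2)]);cv2.imwrite('pics/g10.png',im)
E
```

```text
(no output)
```

View pics/g10.png

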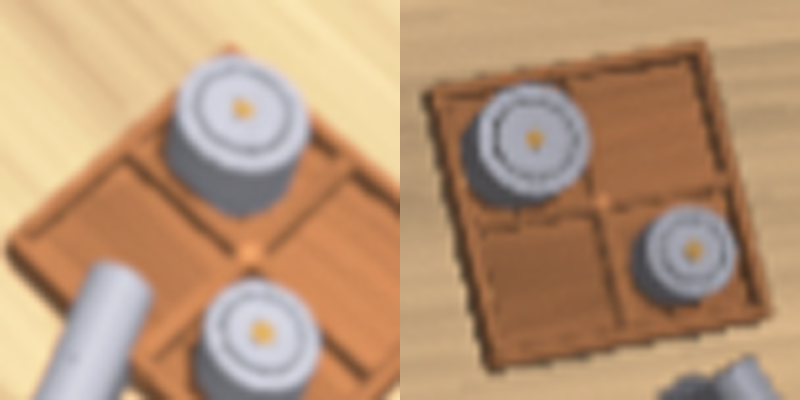

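Both weights stand in their compartments: the big one is at top-view (535,140) and the small one at (692,250). Descent forces showed floor contact only. Now the wheel.

```bash

python3 -m inch '[{"linear":[-0.02,0.04,0.8],"rotation":[0,0,0]},{"linear":[0,0,0.8],"rotation":[0,0,0]},{"linear":[0,0,0.7],"rotation":[0,0,0]},{"linear":[0,0,0.4],"rotation":[0,0,0]},{"linear":[0,0,0.3],"rotation":[0,0,0]},{"linear":[0,0,0.1],"rotation":[0,0,0]},{"linear":[0,0,0],"rotation":[0,0,0]},{"linear":[0,0,0],"rotation":[0,0,0]},{"linear":[0,0,0],"rotation":[0,0,0]}]' 0 | sed -n '2p;4p'
python3 -m inch '[{"linear":[0,0,0],"rotation":[0,0,0]},{"linear":[0,0,0],"rotation":[0,0,0]},{"linear":[0,0,0],"rotation":[0,0,0]},{"linear":[0,0,0],"rotation":[0,0,0]},{"linear":[0,0,0],"rotation":[0,0,0]},{"linear":[0,0,0],"rotation":[0,0,0]},{"linear":[0,0,0],"rotation":[0,0,0]},{"linear":[0,0,0],"rotation":[0,0,0]},{"linear":[0,0,0],"rotation":[0,0,0]}]' 1 80; python3 -c "
from h import *
print(monitor.observe()['torque'])"
```

```text
position: [644.7, 168.2, 110.8]
contact_force: [0.2, -0.1, -0.6]
time_s: 67.32
position: [643.7, 167.0, 110.2]
tcp_rot: [-179.9, 0.0, 173.9]
contact_force: [-2.2, -3.5, 5.6]
width: 0.405
grasp_force: 79.5
[-0.74019912  0.40521911 -0.35618576]
```

```bash

python3 -m inch '[{"linear":[0,0,0],"rotation":[0,0,0.8]},{"linear":[0,0,0],"rotation":[0,0,0.8]},{"linear":[0,0,0],"rotation":[0,0,0.8]},{"linear":[0,0,0],"rotation":[0,0,0.8]},{"linear":[0,0,0],"rotation":[0,0,0.8]},{"linear":[0,0,0],"rotation":[0,0,0.8]},{"linear":[0,0,0],"rotation":[0,0,0.8]},{"linear":[0,0,0],"rotation":[0,0,0.8]},{"linear":[0,0,0],"rotation":[0,0,0.8]},{"linear":[0,0,0],"rotation":[0,0,0.8]},{"linear":[0,0,0],"rotation":[0,0,0.8]},{"linear":[0,0,0],"rotation":[0,0,0.8]},{"linear":[0,0,0],"rotation":[0,0,0.8]},{"linear":[0,0,0],"rotation":[0,0,0.8]},{"linear":[0,0,0],"rotation":[0,0,0.8]},{"linear":[0,0,0],"rotation":[0,0,0.8]},{"linear":[0,0,0],"rotation":[0,0,0.8]},{"linear":[0,0,0],"rotation":[0,0,0]},{"linear":[0,0,0],"rotation":[0,0,0]}]'; python3 -c "
from h import *
print(monitor.observe()['torque'])"
python3 -m inch '[{"linear":[0,0,0],"rotation":[0,0,0.8]},{"linear":[0,0,0],"rotation":[0,0,0.8]},{"linear":[0,0,0],"rotation":[0,0,0]},{"linear":[0,0,0],"rotation":[0,0,0]}]' | sed -n 2,4p; python3 -c "
from h import *
print(monitor.observe()['torque'])"
python3 -m inch '[{"linear":[0,0,0],"rotation":[0,0,0.8]},{"linear":[0,0,0],"rotation":[0,0,0]},{"linear":[0,0,0],"rotation":[0,0,0]}]' | sed -n 2,4p; python3 -c "
from h import *
print(monitor.observe()['torque'])"
```

```text
time_s: 68.9
position: [644.1, 167.4, 110.2]
tcp_rot: [180.0, 0.1, 106.1]
contact_force: [-1.3, -2.6, 5.7]
width: 0.407
grasp_force: 79.2
[-0.64239323  0.2622221  -0.03340357]
position: [644.2, 167.5, 110.2]
tcp_rot: [179.9, 0.1, 98.1]
contact_force: [-1.0, -3.5, 4.8]
[-0.64861827  0.27625733  0.03840511]
position: [644.2, 167.5, 110.3]
tcp_rot: [179.9, 0.1, 94.1]
contact_force: [-1.0, -3.2, 5.2]
[-0.57161467  0.26372799  0.04064467]
```

```bash

python3 -m inch '[{"linear":[0,0,0],"rotation":[0,0,0.7]},{"linear":[0,0,0],"rotation":[0,0,0]},{"linear":[0,0,0],"rotation":[0,0,0]}]' | sed -n 2,4p; python3 -c "
from h import *
print(monitor.observe()['torque'])"
python3 -m inch '[{"linear":[0,0,0],"rotation":[0,0,0.7]},{"linear":[0,0,0],"rotation":[0,0,0]},{"linear":[0,0,0],"rotation":[0,0,0]}]' | sed -n 2,4p; python3 -c "
from h import *
print(monitor.observe()['torque'])"
python3 -m inch '[{"linear":[0,0,0],"rotation":[0,0,0.6]},{"linear":[0,0,0],"rotation":[0,0,0]},{"linear":[0,0,0],"rotation":[0,0,0]}]' | sed -n 2,4p; python3 -c "
from h import *
print(monitor.observe()['torque'])"
```

```text
position: [644.2, 167.5, 110.2]
tcp_rot: [179.9, 0.1, 90.6]
contact_force: [-0.5, -2.5, 5.5]
[-0.64366364  0.2300327   0.03592054]
position: [644.3, 167.4, 110.2]
tcp_rot: [179.9, 0.1, 87.1]
contact_force: [-1.5, -2.3, 4.3]
[-0.58692847  0.23789164  0.04381541]
position: [644.3, 167.5, 110.3]
tcp_rot: [179.9, 0.1, 84.1]
contact_force: [-0.1, -3.1, 5.7]
[-0.64942705  0.1859924   0.09124004]
```

```bash

python3 -m inch '[{"linear":[0,0,0],"rotation":[0,0,0.6]},{"linear":[0,0,0],"rotation":[0,0,0]},{"linear":[0,0,0],"rotation":[0,0,0]}]' | sed -n 3p; python3 -c "
from h import *
print(monitor.observe()['torque'])"
python3 -m inch '[{"linear":[0,0,0],"rotation":[0,0,0.6]},{"linear":[0,0,0],"rotation":[0,0,0]},{"linear":[0,0,0],"rotation":[0,0,0]}]' | sed -n 3p; python3 -c "
from h import *
print(monitor.observe()['torque'])"
python3 -m inch '[{"linear":[0,0,0],"rotation":[0,0,0.6]},{"linear":[0,0,0],"rotation":[0,0,0]},{"linear":[0,0,0],"rotation":[0,0,0]}]' | sed -n 3p; python3 -c "
from h import *
print(monitor.observe()['torque'])"
```

```text
tcp_rot: [179.9, 0.1, 81.1]
[-0.62811207  0.18924904  0.107617  ]
tcp_rot: [179.9, 0.0, 78.1]
[-0.59546674  0.19028336  0.07405056]
tcp_rot: [179.9, 0.0, 75.2]
[-0.62356963  0.16899278  0.46414807]
```

```bash

python3 -m inch '[{"linear":[0,0,0],"rotation":[0,0,0.6]},{"linear":[0,0,0],"rotation":[0,0,0]},{"linear":[0,0,0],"rotation":[0,0,0]}]' | sed -n 3p; python3 -c "
from h import *
print(monitor.observe()['torque'])"
python3 -m inch '[{"linear":[0,0,0],"rotation":[0,0,0.6]},{"linear":[0,0,0],"rotation":[0,0,0]},{"linear":[0,0,0],"rotation":[0,0,0]}]' | sed -n 3p; python3 -c "
from h import *
print(monitor.observe()['torque'])"
```

```text
tcp_rot: [179.9, -0.0, 72.2]
[-0.34775648 -0.02035906  0.82252825]
tcp_rot: [179.9, -0.1, 69.4]
[-0.26976783 -0.16829678  1.47090835]
```

```bash

python3 -m inch '[{"linear":[0,0,0],"rotation":[0,0,-0.9]},{"linear":[0,0,0.06],"rotation":[0,0,0]},{"linear":[0,0,0],"rotation":[0,0,0]},{"linear":[0,0,0],"rotation":[0,0,0]}]' | sed -n 2,4p
python3 -m inch '[{"linear":[0,0,0],"rotation":[0,0,0]},{"linear":[0,0,0],"rotation":[0,0,0]},{"linear":[0,0,0],"rotation":[0,0,0]},{"linear":[0,0,0],"rotation":[0,0,0]},{"linear":[0,0,0],"rotation":[0,0,0]},{"linear":[0,0,-0.4],"rotation":[0,0,0]},{"linear":[0,0,-0.8],"rotation":[0,0,0]},{"linear":[0,0,-1],"rotation":[0,0,0]},{"linear":[0,0,-1],"rotation":[0,0,0]},{"linear":[0,0,-1],"rotation":[0,0,0]},{"linear":[0,-1,0],"rotation":[0,0,0]},{"linear":[0,-1,0],"rotation":[0,0,0]},{"linear":[0,-1,0],"rotation":[0,0,0]},{"linear":[0,-1,0],"rotation":[0,0,0]},{"linear":[0,-1,0],"rotation":[0,0,0]},{"linear":[0,-1,0],"rotation":[0,0,0]},{"linear":[0,0,0],"rotation":[0,0,0]},{"linear":[0,0,0],"rotation":[0,0,0]}]' 0
python3 - <<'E'
from h import *
s=eyes.camera('side');np.savez('pics/s13.npz',**s);t=eyes.camera('top');np.savez('pics/t13.npz',**t)
u,v=px(t,(632,234,93));print(u,v);asc(t,198,164,14,8)
u,v=px(s,(632,234,93));print(u,v);asc(s,u+4,v,12,8)
E
```

```text
position: [644.7, 168.4, 110.3]
tcp_rot: [179.8, -0.1, 73.7]
contact_force: [-4.2, -2.4, 14.5]
time_s: 73.32
position: [470.2, 219.7, 234.8]
tcp_rot: [179.9, -0.0, 73.6]
contact_force: [0.6, 0.0, 0.5]
width: 1.004
grasp_force: 0.0
191.84668497585153 167.22754219227068
cols 184 rows 156
156  51 104 155 156 155 154 156 147 113  85  76  71  76  78  70  56  46  47  51  67  81  81  80  82  82  80  80  81  79
157  39  83 146 156 156 157 156 146 110  93  77  70  79  76  65  51  48  51  66  79  81  81  81  81  80  80  81  80  82
158  34  52 108 154 155 154 154 146 111  93  75  75  79  72  64  59  56  65  76  78  81  79  81  81  80  81  81  81  82
159  34  38  83 146 157 157 156 147 112  86  72  75  78  75  76  76  75  77  77  76  80  80  80  82  80  82  80  81  82
160  34  33  58 116 157 158 159 150 113  76  68  74  78  70  63  64  69  72  70  73  81  80  82  83  80  81  82  82  80
161  35  35  53 111 161 163 163 155 123  83  68  74  78  69  57  49  54  54  57  70  81  81  82  82  82  80  82  82  82
162  34  32  38  94 160 162 161 160 146 111  72  72  78  70  59  55  59  60  67  72  71  73  
[... 2349 characters left out ...]
 122 103  92  87  89 102 115 121 109  83  58  50  52  54  55  55  55  55  55
149 177 183 183 176 155 127 106  99  92  80  83 102 126 144 137 104  66  52  52  55  56  56  57  57  55
150 166 158 145 131 112  98  96  98  91  76  72  91 121 147 148 116  75  53  52  54  55  56  56  55  56
151 131 120 111 101  90  84  91  98  93  79  72  84 105 124 129 108  76  56  52  55  56  56  56  57  58
152 105 101  99  97  90  84  87  97  96  89  84  88  95 100 102  91  72  57  54  54  56  57  57  61  66
153  99  99 100  99  93  82  84  92  98  96  92  89  87  83  78  71  63  54  54  54  56  55  58  67  78
154 100 100  99  97  87  74  75  85  94  97  94  88  82  75  66  60  56  56  54  54  56  55  58  68  83
```

```bash
python3 - <<'E'
from h import *
t0=load('top0')['image'].astype(int).sum(2)/3;t=load('t13')['image'].astype(int).sum(2)/3
for n,I in(('start',t0),('now',t)):
    o=[]
    for c in (193,194,200,201,202,203):
        r=np.arange(160,171);wt=(I[160:171,c]-95).clip(0);o.append(round((wt*r).sum()/wt.sum(),2))
    print(n,o,[int(x) for x in I[160:171,194]])
c=load('t13')
for v in(1,):
    d=load('s13');print('boss top pred', px(d,(643,167,147)), px(c,(643,167,147)), px(c,(643,167,150)))
s0=load('side0');m=load('s13')
# pan up: compare pan area
u,v=map(int,px(m,(622.5,-11.3,115)));print('pan diff',np.abs(m['image'].astype(int)-s0['image'])[v-10:v+10,u-15:u+15].mean())
# bystanders: image diff summary
t0i=load('top0')['image'].astype(int);ti=c['image'].astype(int);
for n,(x,y,h) in dict(tin=(537,193,18),gun=(618,385,28),level=(355,195,20),tape=(248,252,14),wrench=(470,380,25)).items():
    x,y,h=int(x*.64),int(y*.64),int(h*.64);print(n,round(np.abs(ti-t0i)[y-h:y+h,x-h:x+h].mean(),1))
E
```

```text
start [np.float64(165.63), np.float64(166.17), np.float64(164.78), np.float64(164.64), np.float64(164.52), np.float64(164.28)] [75, 73, 77, 79, 96, 145, 164, 152, 110, 63, 76]
now [np.float64(164.83), np.float64(165.63), np.float64(164.57), np.float64(164.45), np.float64(164.34), np.float64(164.35)] [68, 68, 72, 78, 93, 128, 138, 99, 61, 77, 81]
boss top pred (np.float64(259.37821003689646), np.float64(140.9502943974135)) (np.float64(209.33502573032527), np.float64(157.49095243430548)) (np.float64(209.23239430406812), np.float64(157.2149242887285))
pan diff 4.084444444444444
tin 8.0
gun 5.9
level 4.8
tape 50.6
wrench 7.2
```

```bash
python3 - <<'E'
from h import *
a=load('side0')['image'].astype(int);b=load('s13')['image'].astype(int);s12=load('s12')['image'].astype(int);t12=load('t12')['image'].astype(int);t0=load('top0')['image'].astype(int)
for n,(x,y,h) in dict(tape=(370,215,14),battery=(205,270,28),sd=(290,325,30),box=(527,500,40),dark=(600,370,30)).items():
    x,y,h=int(x*.64),int(y*.64),int(h*.64);print(n,[round(np.abs(q-a)[y-h:y+h,x-h:x+h].mean(),1) for q in(b,s12)])
st()
E
```

```text
tape [np.float64(2.2), np.float64(3.3)]
battery [np.float64(2.2), np.float64(3.4)]
sd [np.float64(38.0), np.float64(46.1)]
box [np.float64(7.4), np.float64(8.6)]
dark [np.float64(2.8), np.float64(4.4)]
{'time_s': 73.42, 'joint_pos': [16.79, 14.81, -13.72, 61.35, -0.01, 123.26], 'position': [472.24, 219.28, 234.48], 'tcp_rot': [179.89, -0.06, 73.52], 'contact_force': [0.92, -0.31, 0.42], 'width': 1.0, 'grasp_force': 0.0}
```

```bash
python3 -c "
from rig import order
print(order.sign_off())"
```

```text
the job is handed in; nothing more can be done
None
```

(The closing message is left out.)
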